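Stow the sprinkle jars in the hanging canister

ROBOT

A 7-joint arm with a two-finger parallel gripper is mounted at the origin on the work surface. World frame = base frame: x ahead of the robot, y to its left, z up, the work surface at z = 0. Lengths are in m, angles in rad, forces in N, time in s.
With the tool pointing down it reaches from about 0.4 to 0.85 m from the base axis. Payload 10.4 kg.
Tool frame: the origin (TCP) lies midway between the tips of the shut fingers; the grasp point (between the pads) lies 19 mm behind it; z points along the fingers, x is the direction in which the jaws open and shut, and the axes are right-handed (so a half turn about z gives the same grasp; the last joint's range is limited). The gripper opens to 85 mm and grips with 20 to 120 N. Pads are 22 mm wide; open, the fingers measure 114 mm over their backs; the gripper's body (76 mm by 85 mm) begins 54 mm behind the grasp point. The pads swing forward as they close: fully open they stand 13 mm farther back than shut.
Start: joints at [-1.137, 0.332, -0.065, 1.46, 0.022, 1.35, -0.088], TCP at [0.276, 0.561, 0.231] pointing down, gripper open.
Joint ranges: [-2.6, 2.6], [-0.5, 2.12], [-1.47, 1.34], [0.16, 2.42], [-1.27, 4.41], [0.06, 2.06], [-2.6, 2.6]. Speed limits (rad/s): [2.22, 2.22, 2.79, 2.79, 3.14, 3.14, 3.14].

INTERFACE

Orientations are given as a unit quaternion [x, y, z, w].
In Python, from workcell import telemetry, eyes, order gives the robot as it stands.
- The arm moves only by the tool servo_tool, never from a script. Its argument "deltas" is a list of rows, each a list of 3 entries, a list of its own where there are three numbers: the shift along the tool's x, y, z in cm, then the turn about the tool's z in rad, then the finger opening in cm, from 0 to 8.54. A call has 1 to 12 rows; each row shifts and turns the pose as measured when the row begins, along the tool's axes as they then stand; what a row does not reach is not made up. A row lasts 1/12 s, in which the tool goes at most 41.7 mm and 7.16 degrees, less where a joint would pass 70% of its speed; a pose out of reach is approached as far as the arm can. A call is refused whole if a number of a shift passes 4.17 or a number of a turn 0.125, either way. A call with a gripper value outside its range is refused whole. The fingers move at their own pace and stop on an object; "force" is the grip in N (left out, the last holds). Time passes only in rows, so rows that do not move let the fingers close. It gives the time, the measured TCP pose, the force and the opening at its end, in the units of the state.
- telemetry.get_obs(): the state, without advancing time (a new reading comes with each control period).
- eyes.camera(name): name is "scene" or "top" or "wrist"; returns (picture, depth): 420x560x3 uint8, blue, green, red; 420x560 float32, m along the optical axis (not along the pixel's ray), 0 where there is no reading.
- eyes.calibration(name): a dict with "fx", "fy", "cx", "cy" (pixels), "rvec" (rotation vector, rad) and "tvec" (3), from world to camera coordinates, as OpenCV has them. Camera axes: x right, y down, z forward; pixel columns grow to the right and rows downward; lengths in m; the calibration is good to about 2 mm. A picture is of the moment at which its call begins: read the wrist's pose just before it. calibration takes no time and is no camera call; for the wrist camera it gives the pose at the moment of the call.
- order.hand_in(): hands the job in, once; it reports no verdict.
The state is a dict: "clock": time; "joint_pos": joint angles; "joint_velocities": joint speeds; "tau": joint torques, N m; "position": TCP position; "ee_rot": TCP orientation; "ft_force": force on the tool from outside, world axes, zero at the start; "torque": the same for the moment, N m; "grip_width": opening from 0.0 (shut) to 1.0 (fully open).
Only numpy, scipy, OpenCV 4.12 (cv2) and the standard library are available. Lean on these libraries where they do the work, as an engineer would, in place of code of your own. Each camera call takes 0.05 s, during which the arm holds its last target. There are 200 camera calls.

TASK

Drop all the little cork-stoppered sprinkle jars one by one through the canister's neck, and then seat its lid flat on the neck. With the canister still standing on the worktop, swing its flat-lying wire handle upright, then lift the canister by it and hang it still on the two-pronged hook, with the handle's crossbar across both prongs. Never tip the canister over, and leave the other kitchen things where they stand.

Things in the scene. Friction and masses are not known exactly. Their poses are not given: they have to be found in the camera images.
- canister: Pale grey-green metal canister, loose, upright on the worktop, 0.3 to 0.45 kg empty. Round belly 110 mm across to 85 mm high, sloping shoulder to 110 mm, then a straight neck. Its inner floor is a shallow cone that spreads what falls in. Origin: centre of its underside; z up its axis; -x is the side where the bail lies when flat; y is parallel to the bail's hinge line.
- canister_mouth (a point): Centre of the canister's mouth, level with the rim, 135 mm above its underside. The neck is 56 mm across inside, 64 mm outside. Axes as the canister's.
- bail (a joint): Angle of the canister's swing bail (wire handle): 0 = flat, level, out to the canister's -x side; 1.571 = upright over the neck; stops at 0 and 2.6. The hinge line crosses the canister's axis 90 mm above its underside. Light friction: let go within about 20 degrees of upright it stays up.
- bail_grip (a point): Middle of the bail's straight crossbar, 120 mm from the hinge line; here sits a wooden sleeve 14 mm thick, 44 mm long, spinning freely on the wire, so that it can be pinched while the bail turns. y runs along the crossbar (6 mm wire, 104 mm long, 30 mm bare either side of the sleeve); at angle 0 the axes are the canister's. The side wires lie 62 mm either side of the middle.
- lid: Round lid, about 50 g, lying knob up: plug 50 mm across and 8 mm deep, above it a flange 68 mm across and 4 mm thick, on top a wooden knob 18 mm across and 22 mm tall (34 mm in all). Origin: centre of the plug's underside; z up through the knob. When seated the plug is in the neck, the flange on the rim, the origin 127 mm above the canister's underside.
- stand: Dark steel hook stand, fixed. Origin: on the worktop straight below the hook's valley; the hook points to -x. A post 16 mm thick and 279 mm tall stands at x = 95 mm; the flat base is 8 mm thick, x -40 to 130, y -65 to 65 mm. To hang the canister, bring it in level from the tip side (-x) with the crossbar above the tips and the lid below the prongs, then lower it.
- hook_valley (a point): Midway between the hook's two prongs at their lowest, level with their upper side, 250 mm above the worktop; axes as the stand's. The prongs run along x at y = +-34 mm, 8 mm thick, 60 mm clear between them (room for sleeve and fingers). Red upturned tips at x = -22 mm reach 18 mm above this point; behind it the prongs rise 22 mm to a crossbar at x = 95 mm. The hung crossbar's middle lies 3 to 8 mm above this point.
- jar1: Small red sprinkle jar with a round cork stopper, loose, about 35 g: cylinder 30 mm across and 30 mm tall, stopper 18 mm across on top, 42 mm overall. Origin: on its axis, 20 mm above its underside; z up through the stopper. Absent in some runs.
- jar2: Small yellow sprinkle jar with a round cork stopper, loose, about 35 g: cylinder 30 mm across and 30 mm tall, stopper 18 mm across on top, 42 mm overall. Origin: on its axis, 20 mm above its underside; z up through the stopper. Absent in some runs.
- jar3: Small blue sprinkle jar with a round cork stopper, loose, about 35 g: cylinder 30 mm across and 30 mm tall, stopper 18 mm across on top, 42 mm overall. Origin: on its axis, 20 mm above its underside; z up through the stopper. Absent in some runs.
- jar4: Small green sprinkle jar with a round cork stopper, loose, about 35 g: cylinder 30 mm across and 30 mm tall, stopper 18 mm across on top, 42 mm overall. Origin: on its axis, 20 mm above its underside; z up through the stopper. Absent in some runs.
- jar5: Small purple sprinkle jar with a round cork stopper, loose, about 35 g: cylinder 30 mm across and 30 mm tall, stopper 18 mm across on top, 42 mm overall. Origin: on its axis, 20 mm above its underside; z up through the stopper. Absent in some runs.
- shaker: White ceramic salt shaker with a steel cap, 32 mm across and 58 mm tall; not part of the job. Origin: centre of its underside.
- timer: Black dial kitchen timer, 36 mm across and 43 mm tall; not part of the job. Origin: centre of its underside.
- tub: White lidded flour tub, 148 mm across and 160 mm tall; not part of the job. Origin: centre of its underside.
- cup: Blue ceramic mug, 76 mm across and 85 mm tall; not part of the job. Origin: centre of its underside.
- ramekin: White ceramic ramekin, 84 mm across and 45 mm tall; not part of the job. Origin: centre of its underside.
- cutter: Steel ring biscuit cutter, 70 mm across and 30 mm tall; not part of the job. Origin: centre of its underside.
There are look-alikes about, which are no part of the job. What is shaped like the lid but pink is not meant. What is shaped like the canister but pink is not meant.

How it is judged:
On the way, in this order (a step that is already met when the one before it is completed fails the run):
1. every jar present is inside the canister (x of jar1 in the frame of canister between -0.05 and 0.05 m and y of jar1 in the frame of canister between -0.05 and 0.05 m and z of jar1 in the frame of canister between 0 and 0.1 m and x of jar2 in the frame of canister between -0.05 and 0.05 m and y of jar2 in the frame of canister between -0.05 and 0.05 m and z of jar2 in the frame of canister between 0 and 0.1 m and x of jar3 in the frame of canister between -0.05 and 0.05 m and y of jar3 in the frame of canister between -0.05 and 0.05 m and z of jar3 in the frame of canister between 0 and 0.1 m and x of jar4 in the frame of canister between -0.05 and 0.05 m and y of jar4 in the frame of canister between -0.05 and 0.05 m and z of jar4 in the frame of canister between 0 and 0.1 m and x of jar5 in the frame of canister between -0.05 and 0.05 m and y of jar5 in the frame of canister between -0.05 and 0.05 m and z of jar5 in the frame of canister between 0 and 0.1 m), for 0.2 s.
2. the lid is seated on the neck, with the jars inside (all of step 1 and x of lid in the frame of canister between -0.006 and 0.006 m and y of lid in the frame of canister between -0.006 and 0.006 m and z of lid in the frame of canister between 0.12 and 0.131 m and angle between the z axis of lid and the z axis of canister, either way round below 0.12 rad), for 0.2 s.
3. the bail is swung upright while the canister stands on the worktop (value of joint bail between 1.27 and 1.87 rad and height (world z) of canister below 0.012 m), for 0.2 s.
4. the canister hangs by its bail on the hook (x of bail_grip in the frame of stand between -0.022 and 0.08 m and y of bail_grip in the frame of stand between -0.02 and 0.02 m and z of bail_grip in the frame of stand between 0.245 and 0.281 m and height (world z) of canister above 0.025 m and angle between canister's own z axis and vertical below 0.3 rad), for 0.2 s.
At the end, for the whole second after the job is handed in: All jars present are in the canister; the lid sits on the rim (6 mm, 7 degrees); the canister hangs still and released, within 17 degrees of upright, its crossbar across both prongs, middle within 20 mm of the hook's middle and between tips and post (all of step 2 and all of step 4 and linear speed of canister below 0.05 m/s and contact force between canister and the fingers below 0.1 N); the robot touches nothing.
It fails at once if the canister is tipped more than about 45 degrees (angle between canister's own z axis and vertical above 0.8 rad).
It fails at once if one of the other kitchen things is shifted more than 40 mm or knocked over (distance of any of shaker, timer, tub, cup, ramekin, cutter from where it was at the start of the episode above 0.04 m or angle between any of shaker, timer, tub, cup, ramekin, cutter's own z axis and vertical above 0.6 rad).
Of jar1, jar2, jar3, jar4, jar5 only 3 to 5 are there at a start; the rules pass over those that are not, and their reading is None.
At some moment in a run one of jar1, jar2, jar3, jar4, jar5 may be knocked a few centimetres aside while the robot is not near it.
It also fails if it takes over 210 s, if anything falls off the work surface, if the arm or the gripper's body presses on something with over 40 N, if the wrist force passes 120 N, or if a joint passes its speed limit or range.

## Working session

There is one attempt and no reset: what is moved stays moved. The work goes in short steps, Python scripts to look and compute and a tool call to move; the robot and the scene stay as the last step left them, time stands still between calls to the robot, and variables do not carry over. Pictures are saved under pics/ and viewed, about 12 in all and at most 16, crops included, and the job is handed in when it is done.

Besides the shell and the picture viewer there is one more tool, called after "Emit:" as a command line: name --argument value ..., lists and objects as JSON in quotes. servo_tool: Moves the arm, as the interface text tells. Its arguments: {"type":"object","properties":{"deltas":{"type":"array"},"force":{"type":"number"}},"required":["deltas"]}

```bash
ls; mkdir -p pics
cat > h.py <<'E'
import numpy as np, cv2
from scipy.spatial.transform import Rotation as R
from workcell import telemetry, eyes, order
def cal(n):
    c=eyes.calibration(n); K=np.array([[c['fx'],0,c['cx']],[0,c['fy'],c['cy']],[0,0,1]])
    return K,cv2.Rodrigues(np.array(c['rvec'],float))[0],np.array(c['tvec'],float).ravel()
def cloud(n,d,C=None):
    K,Rm,t=C or cal(n); v,u=np.indices(d.shape)
    p=np.stack([(u-K[0,2])/K[0,0]*d,(v-K[1,2])/K[1,1]*d,d],-1)
    return (p-t)@Rm   # R^T(p-t)
def look(n,name=None):
    C=cal(n); im,d=eyes.camera(n)
    if name: cv2.imwrite(f'pics/{name}.png',im)
    return im,d,cloud(n,d,C)
def st():
    o=telemetry.get_obs(); print('t',round(o['clock'],2),'p',np.round(o['position'],4),'q',np.round(o['ee_rot'],3),'F',np.round(o['ft_force'],1),'g',round(o['grip_width'],3))
    print('Rcols',np.round(R.from_quat(o['ee_rot']).as_matrix(),3).tolist()); return o
E
python3 - <<'E'
from h import *
st()
a,d,_=look('scene','s0');b,d2,P=look('top','t0')
np.savez('t0.npz',im=b,P=P)
E
```

```text
pics
t 0.0 p [0.2755 0.5606 0.2305] q [ 0.849  0.529 -0.001  0.   ] F [-0.2 -0.2 -0.2] g 0.995
Rcols [[0.441, 0.897, -0.001], [0.897, -0.441, -0.001], [-0.001, 0.0, -1.0]]
```

View pics/s0.png

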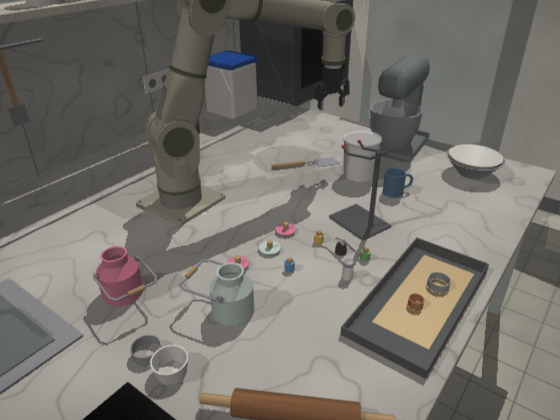

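View pics/t0.png

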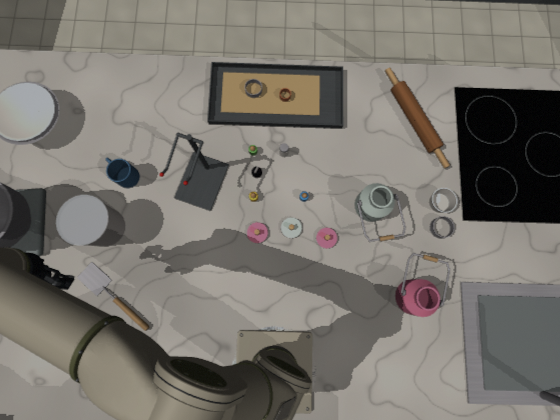

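Top view: canister (377,200) with bail toward (386,238), lid (291,228) between pink ones, jars green (253,149), yellow (253,197), blue (304,197), stand near (200,180). The thing at (286,95) on the tray needs a closer look.

Run:
```python
from h import *
z=np.load('t0.npz');im,P=z['im'],z['P']
s=cv2.imread('pics/s0.png')
a=cv2.resize(im[70:255,230:345],None,fx=3.2,fy=3.2,interpolation=2)
b=cv2.resize(s[200:330,220:450],None,fx=1.8,fy=1.8,interpolation=2)
out=np.zeros((a.shape[0],a.shape[1]+b.shape[1],3),np.uint8);out[:,:a.shape[1]]=a;out[:b.shape[0],a.shape[1]:]=b
cv2.imwrite('pics/c0.png',out)
for n,(u,v) in dict(green=(253,149),yel=(253,197),blue=(304,197),lid=(291,227),can=(381,197),red=(286,95),timer=(257,172),shaker=(284,150),pinkL=(257,232),pinkR=(326,237),cutter=(254,88),tipA=(163,174),tipB=(185,182)).items():
    w=P[v-3:v+4,u-3:u+4].reshape(-1,3); w=w[np.isfinite(w).all(1)]
    print(n,np.round(P[v,u],3),'top',np.round(w[:,2].max(),3))
# blobs above table
h=((P[...,2]>.012)&(P[...,2]<.4)).astype(np.uint8)
n,l,s_,c=cv2.connectedComponentsWithStats(h)
for i in range(1,n):
    if 25<s_[i,4]<6000:
        p=P[l==i];mn=p.min(0);mx=p.max(0);print(np.round(c[i]),s_[i,4],np.round(mn,3),np.round(mx,3))
```

```text
green [0.692 0.09  0.036] top 0.044
yel [0.529 0.082 0.041] top 0.045
blue [ 0.534 -0.081  0.04 ] top 0.045
lid [ 0.436 -0.042  0.036] top 0.037
can [ 0.55  -0.34   0.005] top 0.029
red [ 0.906 -0.015  0.003] top 0.035
timer [0.615 0.073 0.033] top 0.045
shaker [ 0.683 -0.013  0.062] top 0.062
pinkL [0.417 0.065 0.037] top 0.038
pinkR [ 0.407 -0.153  0.035] top 0.037
cutter [0.929 0.098 0.003] top 0.012
tipA [0.535 0.307 0.262] top 0.269
tipB [0.513 0.246 0.269] top 0.269
[275.  93.] 1092 [ 0.786 -0.209  0.012] [1.013 0.252 0.035]
[416. 118.] 1601 [ 0.651 -0.563  0.012] [ 1.002 -0.357  0.063]
[253.  88.] 118 [0.887 0.072 0.012] [0.95  0.13  0.038]
[ 27. 113.] 3084 [0.671 0.721 0.028] [0.889 0.919 0.088]
[284.  94.] 73 [ 0.877 -0.028  0.012] [0.919 0.01  0.036]
[188. 154.] 539 [0.508 0.208 0.012] [0.654 0.316 0.282]
[283. 149.] 99 [ 0.679 -0.023  0.013] [0.709 0.004 0.064]
[252. 150.] 75 [0.68  0.08  0.012] [0.709 0.107 0.044]
[121. 172.] 578 [0.554 0.465 0.012] [0.64  0.554 0.091]
[256. 172.] 92 [0.603 0.061 0.012] [0.631 0.094 0.046]
[ 27. 230.] 3459 [0.233 0.491 0.012] [0.543 0.85  0.4  ]
[376. 207.] 1254 [ 0.392 -0.386  0.012] [ 0.576 -0.241  0.14 ]
[445. 199.] 311 [ 0.496 -0.574  0.012] [ 0.577 -0.49   0.052]
[253. 196.] 72 [0.52  0.071 0.015] [0.549 0.097 0.045]
[303. 196.] 70 [ 0.527 -0.092  0.012] [ 0.554 -0.066  0.045]
[ 88. 222.] 2756 [0.35  0.483 0.012] [0.495 0.632 0.167]
[442. 227.] 145 [ 0.418 -0.565  0.012] [ 0.487 -0.496  0.036]
[290. 227.] 173 [ 0.407 -0.072  0.012] [ 0.469 -0.01   0.037]
[257. 232.] 153 [0.387 0.037 0.012] [0.449 0.096 0.038]
[324. 239.] 129 [ 0.378 -0.185  0.012] [ 0.439 -0.124  0.037]
[332. 234.] 38 [ 0.398 -0.188  0.012] [ 0.44  -0.159  0.02 ]
[419. 292.] 1465 [ 0.176 -0.516  0.012] [ 0.36  -0.369  0.139]
[130. 314.] 282 [0.113 0.388 0.012] [0.205 0.507 0.025]
[284. 369.] 2754 [-0.115 -0.114  0.012] [0.115 0.116 0.4  ]
[550. 398.] 166 [-0.061 -0.825  0.013] [-0.038 -0.802  0.096]
```

View pics/c0.png

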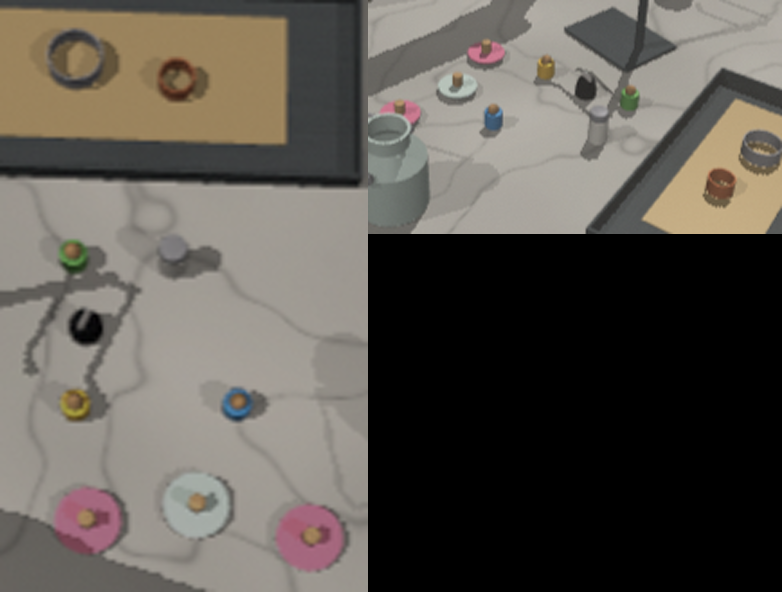

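Only green, yellow and blue are present, since the red thing is a copper ring. First I'll align the tool with the world axes while rising.

Emit:
servo_tool --deltas '[[[0,0,-0.6],0.124,8.5],[[0,0,-0.6],0.124,8.5],[[0,0,-0.6],0.124,8.5],[[0,0,-0.6],0.124,8.5],[[0,0,-0.6],0.124,8.5],[[0,0,-0.6],0.124,8.5],[[0,0,-0.6],0.124,8.5],[[0,0,-0.6],0.124,8.5],[[0,0,-0.6],0.122,8.5]]'

```text
clock: 0.85
position: [0.2746, 0.5582, 0.2805]
ee_rot: [1.0, -0.006, -0.003, 0.006]
ft_force: [-0.7, -0.4, 0.7]
grip_width: 0.999
```

Run:
```python
from h import *
st()
P=np.load('t0.npz')['P']
def fitc(m):
    q=P[m][:,:2].astype(np.float32); (c,r)=cv2.minEnclosingCircle(q); return np.round(c,4),round(r,4),len(q)
x,y,z=P[...,0],P[...,1],P[...,2]
can=(x>.38)&(x<.62)&(y<-.22)&(y>-.42)
print('rim',fitc(can&(z>.128)&(z<.145)))
b=P[can&(z>.075)&(z<.11)]; rim=P[can&(z>.128)]
far=b[b[:,0]<.49]; print('bail far pts',len(far)); print(np.round(far[::max(1,len(far)//25)],3).tolist())
s=P[(x>.48)&(x<.7)&(y>.18)&(y<.34)&(z>.2)&(z<.3)]
print(len(s)); print(np.round(s[::max(1,len(s)//40)],3).tolist())
base=(x>.45)&(x<.75)&(y>.15)&(y<.4)&(z>.004)&(z<.013)
print(base.sum()); r=cv2.minAreaRect(P[base][:,:2].astype(np.float32)); print(r, cv2.boxPoints(r))
```

```text
t 0.85 p [0.2746 0.5582 0.2805] q [ 1.    -0.006 -0.003  0.006] F [-0.7 -0.4  0.7] g 0.999
Rcols [[1.0, -0.013, -0.005], [-0.013, -1.0, -0.012], [-0.005, 0.012, -1.0]]
rim (array([ 0.5214, -0.3033]), 0.0338, 132)
bail far pts 416
[[0.489, -0.244, 0.093], [0.488, -0.308, 0.109], [0.485, -0.279, 0.102], [0.487, -0.328, 0.1], [0.484, -0.287, 0.096], [0.486, -0.337, 0.092], [0.48, -0.289, 0.097], [0.484, -0.342, 0.086], [0.478, -0.299, 0.096], [0.473, -0.25, 0.096], [0.475, -0.314, 0.096], [0.472, -0.294, 0.091], [0.468, -0.254, 0.091], [0.471, -0.326, 0.087], [0.468, -0.378, 0.095], [0.453, -0.256, 0.092], [0.441, -0.26, 0.09], [0.428, -0.262, 0.094], [0.416, -0.262, 0.09], [0.412, -0.344, 0.094], [0.407, -0.32, 0.1], [0.404, -0.268, 0.089], [0.406, -0.349, 0.095], [0.402, -0.34, 0.095], [0.398, -0.315, 0.097], [0.395, -0.295, 0.093]]
438
[[0.646, 0.279, 0.273], [0.644, 0.263, 0.271], [0.641, 0.26, 0.274], [0.639, 0.274, 0.27], [0.637, 0.245, 0.279], [0.637, 0.261, 0.269], [0.633, 0.279, 0.27], [0.632, 0.237, 0.277], [0.628, 0.241, 0.28], [0.629, 0.282, 0.267], [0.628, 0.227, 0.274], [0
[... 260 characters left out ...]
9, 0.263], [0.602, 0.286, 0.261], [0.597, 0.295, 0.258], [0.595, 0.221, 0.265], [0.588, 0.291, 0.261], [0.584, 0.297, 0.258], [0.582, 0.223, 0.262], [0.577, 0.294, 0.253], [0.57, 0.301, 0.256], [0.569, 0.229, 0.257], [0.565, 0.235, 0.252], [0.558, 0.304, 0.25], [0.556, 0.234, 0.254], [0.547, 0.307, 0.256], [0.545, 0.305, 0.254], [0.546, 0.234, 0.252], [0.543, 0.234, 0.251], [0.53, 0.313, 0.268], [0.536, 0.245, 0.246], [0.53, 0.239, 0.247], [0.516, 0.247, 0.266], [0.511, 0.249, 0.267]]
1847
((0.600026547908783, 0.27445849776268005), (0.24956072866916656, 0.2974952757358551), 89.74935150146484) [[0.4507345  0.15033004]
 [0.7482269  0.14902863]
 [0.7493186  0.39858696]
 [0.4518262  0.39988837]]
```

Emit:
servo_tool --deltas '[[[1.65,3.7,0],0,6],[[1.65,3.7,0],0,6],[[1.65,3.7,0],0,6],[[1.65,3.7,0],0,6],[[1.65,3.7,0],0,6],[[1.65,3.7,0],0,6],[[1.65,3.7,0],0,6],[[1.2,3.7,0],0,6],[[1.2,3.7,0],0,6],[[1.2,3.7,0],0,6],[[1.2,3.7,0],0,6],[[1.2,3.7,0],0,6]]'

```text
clock: 1.85
position: [0.4399, 0.0995, 0.2794]
ee_rot: [1.0, -0.005, -0.006, 0.007]
ft_force: [1.7, 1.6, -0.1]
grip_width: 0.702
```

Emit:
servo_tool --deltas '[[[3.1,0.5,2.4],0,6],[[3.1,0.5,2.4],0,6],[[3.1,0.5,2.4],0,6],[[0,0,3],0,5.5],[[0,0,0.5],0,5.5]]'

```text
clock: 2.27
position: [0.5388, 0.0695, 0.1718]
ee_rot: [1.0, -0.011, -0.001, 0.005]
ft_force: [-1.9, 0.9, -1.5]
grip_width: 0.644
```

```bash
cat >> h.py <<'E'
RNG={'green':(40,80),'yellow':(20,33),'blue':(95,120)}
def jars(im,P):
    hsv=cv2.cvtColor(im,cv2.COLOR_BGR2HSV); out={}
    for k,(a,b) in RNG.items():
        m=((hsv[...,0]>=a)&(hsv[...,0]<=b)&(hsv[...,1]>110)&(hsv[...,2]>40)&(P[...,2]>.012)&(P[...,2]<.05)&(P[...,0]>.35)&(P[...,0]<.8)&(abs(P[...,1])<.45)).astype(np.uint8)
        n,l,s,c=cv2.connectedComponentsWithStats(m)
        for i in range(1,n):
            if s[i,4]>15:
                q=P[l==i]; mn=q[:,:2].min(0);mx=q[:,:2].max(0); out.setdefault(k,[]).append((np.round((mn+mx)/2,4).tolist(),np.round(mx-mn,3).tolist(),int(s[i,4])))
    return out
E
python3 - <<'E'
from h import *
im,d,P=look('wrist','w1'); print('wrist',jars(im,P))
im,d,P=look('top'); print('top',jars(im,P)); st()
np.savez('t1.npz',im=im,P=P)
E
```

```text
wrist {'green': [([0.6972, 0.0931], [0.03, 0.029], 877)], 'yellow': [([0.538, 0.084], [0.028, 0.028], 498)], 'blue': [([0.5439, -0.0786], [0.028, 0.026], 626)]}
top {'blue': [([0.538, -0.0805], [0.022, 0.023], 28)]}
t 2.37 p [0.5396 0.0705 0.1756] q [ 1.    -0.011  0.     0.004] F [-0.6 -0.1  1. ] g 0.646
Rcols [[1.0, -0.022, 0.001], [-0.022, -1.0, -0.008], [0.001, 0.008, -1.0]]
```

View pics/w1.png

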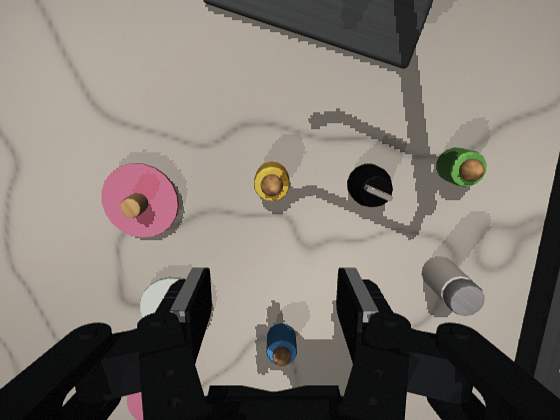

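The wrist view shows yellow at (272,183), green at (466,167) and blue at (282,342), all clear to grasp. I'll go down on yellow.

Emit:
servo_tool --deltas '[[[-0.2,-1.35,2],0,5.5],[[0,0,3.2],0,5.5],[[0,0,3.2],0,5.5],[[0,0,3.2],0,5.5],[[0,0,2],0,5.5],[[0,0,1],0,5.5],[[0,0,0],0,5.5],[[0,0,0],0,5.5]]'

```text
clock: 3.03
position: [0.5447, 0.0935, 0.0424]
ee_rot: [1.0, -0.006, 0.01, -0.004]
ft_force: [0.2, -0.2, 0.5]
grip_width: 0.646
```

Emit:
servo_tool --deltas '[[[-0.65,0.95,0.5],0,5.5],[[0,0,1],0,5.5],[[0,0,1],0,5.5],[[0,0,0.7],0,5.5]]'

```text
clock: 3.37
position: [0.5423, 0.0851, 0.015]
ee_rot: [1.0, -0.006, 0.015, -0.006]
ft_force: [0.1, 1.3, 0.3]
grip_width: 0.645
```

Emit:
servo_tool --deltas '[[[-0.4,0,0.6],0,5.5],[[0,0,0.1],0,2],[[0,0,0],0,1.5],[[0,0,0],0,1.5],[[0,0,0],0,1.5],[[0,0,0],0,1.5]]' --force 40

```text
clock: 3.87
position: [0.5373, 0.085, 0.0057]
ee_rot: [1.0, -0.006, 0.014, -0.006]
ft_force: [-0.0, 0.3, -0.0]
grip_width: 0.335
```

Emit:
servo_tool --deltas '[[[0,0,-2],0,1.5],[[0,0,-4],0,1.5],[[0,0,-4],0,1.5],[[0,0,-4],0,1.5],[[0,0,-3],0,1.5],[[0,3,-1],0,1.5],[[0,4,0],0,1.5],[[0,4,0],0,1.5],[[0,4,0],0,1.5],[[0,4,0],0,1.5],[[0,4,0],0,1.5],[[0,4,0],0,1.5]]'

```text
clock: 4.87
position: [0.532, -0.1863, 0.1942]
ee_rot: [1.0, 0.004, 0.017, -0.007]
ft_force: [0.5, -0.3, 0.2]
grip_width: 0.337
```

Remaining distance is about 1 cm in −x and 11.7 cm in −y.

Emit:
servo_tool --deltas '[[[-0.4,3.5,0],0,1.5],[[-0.4,3.5,0],0,1.5],[[-0.2,2.7,0],0,1.5],[[0,1,0],0,1.5],[[0,0,0],0,1.5]]'

```text
clock: 5.28
position: [0.5183, -0.3093, 0.1934]
ee_rot: [1.0, -0.002, 0.018, -0.004]
ft_force: [0.9, 0.2, -0.4]
grip_width: 0.337
```

Run:
```python
from h import *
st(); im,d,P=look('wrist','w2')
np.savez('w2.npz',im=im,P=P)
x,y,z=P[...,0],P[...,1],P[...,2]
m=(z>.130)&(z<.14)&(np.hypot(x-.52,y+.303)<.06)
q=P[m][:,:2].astype(np.float32); print(len(q),cv2.minEnclosingCircle(q),q.min(0),q.max(0))
im,d,P=look('top');x,y,z=P[...,0],P[...,1],P[...,2];print(jars(im,P))
```

```text
t 5.28 p [ 0.5183 -0.3093  0.1934] q [ 1.    -0.002  0.018 -0.004] F [ 0.9  0.2 -0.4] g 0.337
Rcols [[0.999, -0.003, 0.035], [-0.004, -1.0, 0.009], [0.035, -0.009, -0.999]]
2370 ((0.5236319899559021, -0.304686576128006), 0.03369186073541641) [ 0.49014172 -0.3324296 ] [ 0.55687964 -0.27133006]
{'green': [([0.6915, 0.0916], [0.021, 0.023], 31)], 'blue': [([0.5351, -0.0805], [0.015, 0.023], 25)]}
```

View pics/w2.png

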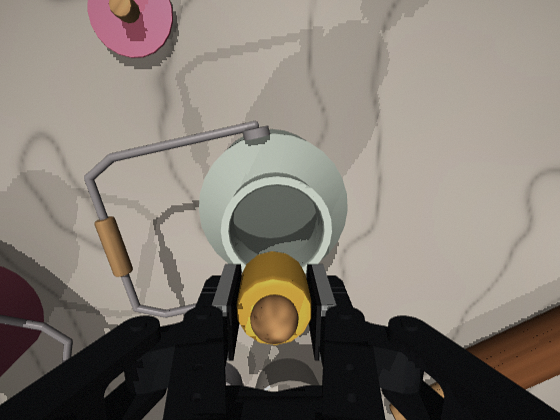

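The wrist view shows the canister mouth at (276,222), with the bail sleeve at (113,247).

Emit:
servo_tool --deltas '[[[0.3,-0.45,1.5],0,1.5],[[0,0,1.5],0,1.5],[[0,0,1.4],0,1.5],[[0,0,0.4],0,1.5]]'

```text
clock: 5.72
position: [0.5278, -0.294, 0.1455]
ee_rot: [1.0, 0.004, 0.02, -0.007]
ft_force: [-0.2, -0.1, -0.8]
grip_width: 0.34
```

Run:
```python
from h import *
z=np.load('w2.npz');im,P=z['im'],z['P']
hsv=cv2.cvtColor(im,cv2.COLOR_BGR2HSV)
m=np.zeros(im.shape[:2],bool);m[215:278,92:134]=1
m&=(hsv[...,1]>80)&(P[...,2]>.075)&(P[...,2]<.11)
q=P[m]; print('sleeve',len(q),q.mean(0),np.ptp(q,0),'top',q[:,2].max()); r=cv2.fitLine(q[:,:2].astype(np.float32),cv2.DIST_L2,0,.01,.01);print(r.ravel())
k=P[90:330,80:235].reshape(-1,3);k=k[(k[:,2]>.085)&(k[:,2]<.1)&(k[:,0]<.455)];k=k[k[:,0]<.46]
print(cv2.minAreaRect(k[:,:2].astype(np.float32)), k.min(0),k.max(0)); st()
```

```text
sleeve 1205 [ 0.40815331 -0.32815905  0.09570173] [0.02025146 0.0451862  0.01193956] top 0.09966707295086881
[ 0.20800342 -0.9781281   0.4081533  -0.32815903]
((0.4242292046546936, -0.3207939863204956), (0.13540904223918915, 0.06148626282811165), 89.99430847167969) [ 0.39348994 -0.38849993  0.08644111] [ 0.45497894 -0.25309247  0.09966707]
t 5.72 p [ 0.5278 -0.294   0.1455] q [ 1.     0.004  0.02  -0.007] F [-0.2 -0.1 -0.8] g 0.34
Rcols [[0.999, 0.008, 0.04], [0.007, -1.0, 0.013], [0.04, -0.013, -0.999]]
```

Emit:
servo_tool --deltas '[[[-0.4,0.5,0],0,1.5],[[0,0.45,0.3],0,1.5],[[0,0,0],0,1.5]]'

```text
clock: 5.97
position: [0.525, -0.2999, 0.1421]
ee_rot: [1.0, 0.007, 0.02, -0.008]
ft_force: [-0.6, 0.1, -0.2]
grip_width: 0.342
```

Emit:
servo_tool --deltas '[[[0,0.4,0],0,1.5],[[0,0,0],0,6],[[0,0,0],0,6],[[0,0,0],0,6],[[0,0,-1.5],0,6],[[0,0,-3.5],0,6],[[0,0,-2.5],0,6]]'

```text
clock: 6.55
position: [0.5205, -0.3049, 0.2166]
ee_rot: [1.0, 0.006, 0.017, -0.008]
ft_force: [0.4, -0.2, 1.2]
grip_width: 0.704
```

Run:
```python
from h import *
st(); im,d,P=look('wrist','w3')
im2,d,P=look('top'); print(jars(im2,P)); print(jars(*look('scene')[::2]))
```

```text
t 6.55 p [ 0.5205 -0.3049  0.2166] q [ 1.     0.006  0.017 -0.008] F [ 0.4 -0.2  1.2] g 0.704
Rcols [[0.999, 0.013, 0.034], [0.012, -1.0, 0.017], [0.034, -0.017, -0.999]]
{'green': [([0.6907, 0.0916], [0.021, 0.023], 31)], 'blue': [([0.5352, -0.0803], [0.015, 0.023], 25)]}
{'blue': [([0.5462, -0.0874], [0.022, 0.024], 35)]}
```

View pics/w3.png

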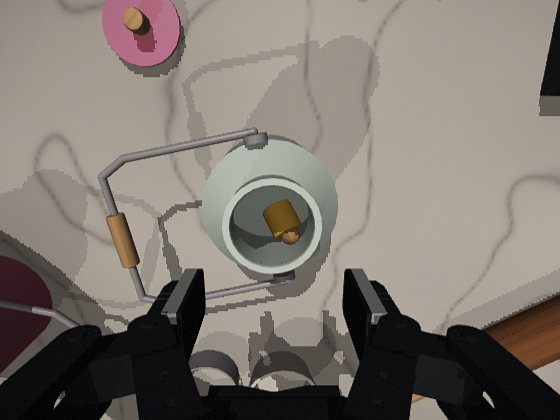

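Yellow is inside at (283,218). Next is blue.

Emit:
servo_tool --deltas '[[[0.4,-2.5,0],0,5.5],[[0.5,-4,0],0,5.5],[[0.5,-4,0],0,5.5],[[0.5,-4,0.5],0,5.5],[[0.5,-4,1],0,5.5],[[0,-2.5,2],0,5.5],[[0,-0.5,2],0,5.5],[[0,0,1],0,5.5],[[0,0,0],0,5.5]]'

```text
clock: 7.45
position: [0.5424, -0.0797, 0.1474]
ee_rot: [1.0, 0.006, 0.016, -0.008]
ft_force: [-0.5, 0.5, 0.3]
grip_width: 0.643
```

Run:
```python
from h import *
im,d,P=look('wrist'); print(jars(im,P)); st()
```

```text
{'blue': [([0.5439, -0.0807], [0.029, 0.03], 772)]}
t 7.5 p [ 0.5426 -0.0803  0.1482] q [ 1.     0.005  0.016 -0.008] F [ 0.4  0.5 -1.1] g 0.639
Rcols [[0.999, 0.011, 0.033], [0.01, -1.0, 0.016], [0.033, -0.015, -0.999]]
```

Emit:
servo_tool --deltas '[[[0,0,2],0,5.5],[[0,0,2.2],0,5.5],[[-0.1,0.1,2.2],0,5.5],[[-0.1,0.1,2.2],0,5.5],[[-0.1,0,2],0,5.5],[[0,0,1],0,5.5],[[0,0,0.3],0,5.5]]'

```text
clock: 8.08
position: [0.5483, -0.093, 0.032]
ee_rot: [1.0, -0.002, 0.022, -0.006]
ft_force: [0.6, -0.7, 0.3]
grip_width: 0.645
```

Emit:
servo_tool --deltas '[[[-0.5,-1.2,0.6],0,5.5],[[-0.1,0,1],0,5.5],[[0,0,0.6],0,5.5],[[0,0,0.1],0,5.5]]'

```text
clock: 8.42
position: [0.5449, -0.0814, 0.01]
ee_rot: [1.0, -0.003, 0.024, -0.006]
ft_force: [-0.6, 0.8, -0.4]
grip_width: 0.646
```

Emit:
servo_tool --deltas '[[[0,0,0.2],0,1.5],[[0,0,0],0,1.5],[[0,0,0],0,1.5],[[0,0,0],0,1.5],[[0,0,-2],0,1.5],[[0,0,-4],0,1.5],[[0,0,-4],0,1.5],[[0,0,-4],0,1.5],[[0,0,-3.5],0,1.5],[[0,2.5,-1],0,1.5],[[-0.4,4,0],0,1.5],[[-0.4,4,0],0,1.5]]' --force 40

```text
clock: 9.42
position: [0.5299, -0.1825, 0.2025]
ee_rot: [1.0, 0.004, 0.026, -0.007]
ft_force: [0.0, -1.0, -1.6]
grip_width: 0.333
```

Emit:
servo_tool --deltas '[[[-0.3,3.5,0],0,1.5],[[-0.3,3.5,0],0,1.5],[[-0.2,3,0.2],0,1.5],[[0,1.3,0.7],0,1.5],[[0,0.3,1.5],0,1.5],[[0,0,1.5],0,1.5],[[0,0,1],0,1.5],[[0,0,0],0,1.5]]'

```text
clock: 10.08
position: [0.5219, -0.3166, 0.1547]
ee_rot: [1.0, -0.002, 0.03, -0.003]
ft_force: [0.4, 1.1, -0.4]
grip_width: 0.336
```

Emit:
servo_tool --deltas '[[[0,-0.6,0],0,1.5],[[0.1,-0.6,0.4],0,1.5],[[0,0,0.6],0,1.5],[[0,0,0.1],0,1.5]]'

```text
clock: 10.42
position: [0.5249, -0.3019, 0.1449]
ee_rot: [1.0, -0.001, 0.031, -0.003]
ft_force: [0.5, -0.1, 0.2]
grip_width: 0.334
```

Emit:
servo_tool --deltas '[[[0,0.1,0.2],0,1.5],[[0,0,0],0,6],[[0,0,0],0,6],[[0,0,0],0,6],[[0,0,-1.5],0,6],[[0,0,-4],0,6],[[0,0,-4],0,6],[[0,0,-0.5],0,6]]'

```text
clock: 11.08
position: [0.5179, -0.3026, 0.2445]
ee_rot: [1.0, -0.001, 0.029, -0.004]
ft_force: [0.0, -0.8, 0.6]
grip_width: 0.703
```

Run:
```python
from h import *
st(); im,d,P=look('wrist','w4')
hsv=cv2.cvtColor(im,cv2.COLOR_BGR2HSV)
for k,(a,b) in RNG.items():
    m=(hsv[...,0]>=a)&(hsv[...,0]<=b)&(hsv[...,1]>110)&(hsv[...,2]>40)&(np.hypot(P[...,0]-.5235,P[...,1]+.304)<.04)
    print(k,m.sum(),np.round(np.median(P[m],0),3) if m.any() else '')
print(jars(*look('top')[::2]))
```

```text
t 11.08 p [ 0.5179 -0.3026  0.2445] q [ 1.    -0.001  0.029 -0.004] F [ 0.  -0.8  0.6] g 0.703
Rcols [[0.998, -0.001, 0.057], [-0.002, -1.0, 0.008], [0.057, -0.008, -0.998]]
green 0 
yellow 244 [ 0.523 -0.317  0.04 ]
blue 3 [ 0.523 -0.295  0.042]
{'green': [([0.6911, 0.0914], [0.021, 0.023], 31)]}
```

Emit:
servo_tool --deltas '[[[1.2,-2.5,0],0,5],[[1.6,-3.7,0],0,5],[[1.6,-3.7,0],0,5],[[1.6,-3.7,0],0,5],[[1.6,-3.7,0],0,5],[[1.6,-3.7,0],0,5],[[1.6,-3.7,0],0,5],[[1.6,-3.7,0],0,5],[[1.6,-3.7,0],0,5],[[1.6,-3.7,0.3],0,5],[[1.0,-3.0,1],0,5],[[0,0,0],0,5]]'

```text
clock: 12.18
position: [0.6845, 0.1007, 0.2188]
ee_rot: [1.0, -0.005, 0.018, -0.006]
ft_force: [-0.6, 1.8, -1.2]
grip_width: 0.58
```

Run:
```python
from h import *
st();im,d,P=look('wrist'); print(jars(im,P))
```

```text
t 12.18 p [0.6845 0.1007 0.2188] q [ 1.    -0.005  0.018 -0.006] F [-0.6  1.8 -1.2] g 0.58
Rcols [[0.999, -0.009, 0.035], [-0.01, -1.0, 0.012], [0.035, -0.012, -0.999]]
{'green': [([0.6978, 0.0936], [0.027, 0.029], 488)]}
```

Emit:
servo_tool --deltas '[[[0.5,0.5,1.5],0,5],[[0.2,0.3,2.5],0,5],[[0,0,2.5],0,5],[[0,0,2.5],0,5],[[0,0,2.5],0,5],[[0,0,2],0,5],[[0,0,1],0,5],[[0,0,0.3],0,5]]'

```text
clock: 12.9
position: [0.6925, 0.0817, 0.057]
ee_rot: [1.0, -0.009, 0.014, -0.002]
ft_force: [0.5, -0.6, -0.5]
grip_width: 0.587
```

Emit:
servo_tool --deltas '[[[0.2,-0.6,0],0,5],[[0.2,-0.6,0.8],0,5],[[0,0,1.2],0,5],[[0,0,1.2],0,5],[[0,0,0.7],0,5]]'

```text
clock: 13.32
position: [0.7004, 0.0943, 0.0187]
ee_rot: [1.0, -0.01, 0.016, -0.003]
ft_force: [-0.2, 0.0, -0.2]
grip_width: 0.587
```

Emit:
servo_tool --deltas '[[[-0.3,0,0.8],0,5],[[0,0,0.2],0,1.5],[[0,0,0],0,1.5],[[0,0,0],0,1.5],[[0,0,0],0,1.5],[[0,0,-2],0,1.5],[[0,0,-4],0,1.5],[[0,0,-4],0,1.5],[[0,0,-4],0,1.5],[[0,0,-4],0,1.5],[[0,0,-2.5],0,1.5],[[-1.4,2.5,0],0,1.5]]' --force 40

```text
clock: 14.32
position: [0.6752, 0.0729, 0.2181]
ee_rot: [1.0, -0.007, 0.014, -0.003]
ft_force: [1.6, 0.8, -0.2]
grip_width: 0.34
```

Emit:
servo_tool --deltas '[[[-1.5,3.6,0],0,1.5],[[-1.5,3.6,0],0,1.5],[[-1.5,3.6,0],0,1.5],[[-1.5,3.6,0],0,1.5],[[-1.5,3.6,0],0,1.5],[[-1.5,3.6,0],0,1.5],[[-1.5,3.6,0],0,1.5],[[-1.5,3.6,0],0,1.5],[[-1.5,3.6,0],0,1.5],[[-1.0,2.5,0],0,1.5],[[0,0,0],0,1.5]]'

```text
clock: 15.23
position: [0.5162, -0.2937, 0.2187]
ee_rot: [1.0, -0.009, 0.022, -0.004]
ft_force: [-0.3, -0.5, -1.1]
grip_width: 0.335
```

Emit:
servo_tool --deltas '[[[0.3,0.2,1],0,1.5],[[0.2,0,1.5],0,1.5],[[0,0,1.5],0,1.5],[[0,0,1.3],0,1.5],[[0,0,0.7],0,1.5]]'

```text
clock: 15.65
position: [0.5263, -0.2959, 0.1575]
ee_rot: [1.0, -0.01, 0.025, -0.004]
ft_force: [-0.3, 0.1, -0.5]
grip_width: 0.34
```

Emit:
servo_tool --deltas '[[[-0.2,0.4,0],0,1.5],[[-0.1,0.4,0.5],0,1.5],[[0,0,0.7],0,1.5],[[0,0,0.1],0,1.5]]'

```text
clock: 15.98
position: [0.5249, -0.3015, 0.1416]
ee_rot: [1.0, -0.008, 0.025, -0.005]
ft_force: [0.6, -0.4, -0.3]
grip_width: 0.337
```

Emit:
servo_tool --deltas '[[[0,0.1,0],0,1.5],[[0,0,0],0,6],[[0,0,0],0,6],[[0,0,0],0,6],[[0,0,-1.5],0,6],[[0,0,-4],0,6],[[0,0,-4],0,6],[[0,0,-0.5],0,6]]'

```text
clock: 16.65
position: [0.519, -0.3031, 0.2442]
ee_rot: [1.0, -0.008, 0.023, -0.005]
ft_force: [0.7, -0.8, 0.9]
grip_width: 0.703
```

Run:
```python
from h import *
st(); im,d,P=look('wrist')
x,y,z=P[...,0],P[...,1],P[...,2]
m=(z>.130)&(z<.14)&(np.hypot(x-.52,y+.303)<.06)
q=P[m][:,:2].astype(np.float32); print('rim',len(q),cv2.minEnclosingCircle(q))
hs=cv2.cvtColor(im,cv2.COLOR_BGR2HSV)
m=np.zeros(m.shape,bool); m|=(hs[...,1]>80)&(z>.085)&(z<.105)&(np.hypot(x-.408,y+.328)<.035); q=P[m]; print('sleeve',q.mean(0))
t,d,Q=look('top'); print(jars(t,Q))
# purple/red check on table
h=cv2.cvtColor(t,cv2.COLOR_BGR2HSV); Z=Q[...,2]
for lo,hi in((125,160),(0,8)):
    m=((h[...,0]>=lo)&(h[...,0]<=hi)&(h[...,1]>120)&(Z>.012)&(Z<.05)&(Q[...,0]>.2)&(Q[...,0]<.85)&(abs(Q[...,1])<.7)).astype(np.uint8)
    n,l,s,c=cv2.connectedComponentsWithStats(m); print([(c[i].round(),s[i,4]) for i in range(1,n) if s[i,4]>12])
# lid: pale blob
m=(Z>.008)&(Z<.02)&(np.hypot(Q[...,0]-.438,Q[...,1]+.041)<.06)&(h[...,1]<80); q=Q[m][:,:2].astype(np.float32);print('lid',cv2.minEnclosingCircle(q))
u,v=np.where(m)[1],np.where(m)[0]
a=cv2.resize(im[120:300,180:380],None,fx=2,fy=2); b=cv2.resize(t[60:320,100:480],(400,274))
o=np.zeros((a.shape[0]+b.shape[0],400,3),np.uint8);o[:a.shape[0]]=a;o[a.shape[0]:]=b
cv2.imwrite('pics/c5.png',o)
```

```text
t 16.65 p [ 0.519  -0.3031  0.2442] q [ 1.    -0.008  0.023 -0.005] F [ 0.7 -0.8  0.9] g 0.703
Rcols [[0.999, -0.015, 0.046], [-0.016, -1.0, 0.009], [0.046, -0.01, -0.999]]
rim 2056 ((0.5235592722892761, -0.3045662045478821), 0.033673565834760666)
sleeve [ 0.40786395 -0.32818103  0.09585899]
{}
[]
[]
lid ((0.42715245485305786, -0.049248576164245605), 0.04664936661720276)
```

View pics/c5.png

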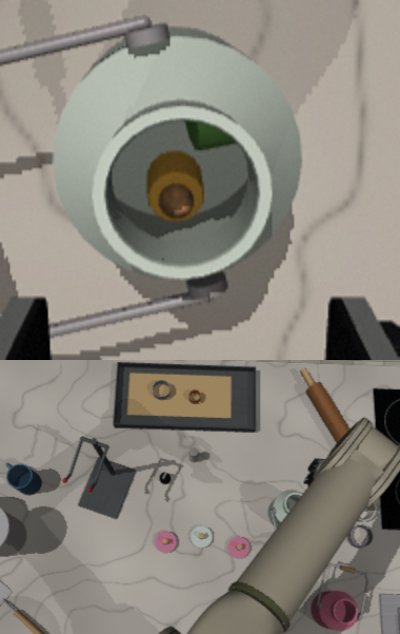

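Yellow and green are visible inside; blue is hidden under the shoulder. Nothing is left on the worktop. Now the lid.

Emit:
servo_tool --deltas '[[[-0.8,-2.5,0],0,5],[[-1.2,-3.6,0],0,5],[[-1.2,-3.6,0],0,5],[[-1.2,-3.6,0],0,5],[[-1.2,-3.6,0],0,5],[[-1.2,-3.6,0.5],0,5],[[-0.9,-3,2],0,5],[[0,-1,3],0,5],[[0,0,2],0,5],[[0,0,0.5],0,5]]'

```text
clock: 17.58
position: [0.4393, -0.0415, 0.1451]
ee_rot: [1.0, -0.004, 0.018, -0.005]
ft_force: [-0.0, -1.3, 0.1]
grip_width: 0.588
```

Run:
```python
from h import *
st(); im,d,P=look('wrist')
x,y,z=P[...,0],P[...,1],P[...,2]
m=(z>.007)&(z<.016)&(np.hypot(x-.438,y+.041)<.045)
q=P[m][:,:2].astype(np.float32); print('flange',len(q),cv2.minEnclosingCircle(q))
m=(z>.026)&(z<.04)&(np.hypot(x-.438,y+.041)<.03)
q=P[m]; print('knob',len(q),cv2.minEnclosingCircle(q[:,:2].astype(np.float32)),q[:,2].max())
```

```text
t 17.58 p [ 0.4393 -0.0415  0.1451] q [ 1.    -0.004  0.018 -0.005] F [-0.  -1.3  0.1] g 0.588
Rcols [[0.999, -0.008, 0.035], [-0.008, -1.0, 0.009], [0.035, -0.01, -0.999]]
flange 4758 ((0.4401572048664093, -0.0420403927564621), 0.03403695672750473)
knob 446 ((0.4399878680706024, -0.041953641921281815), 0.009084201417863369) 0.036669965071903385
```

Emit:
servo_tool --deltas '[[[-0.1,0,1.5],0,4],[[-0.1,0,2],0,4],[[-0.1,0,2],0,4],[[0,0,2],0,4],[[0,0,1.5],0,4],[[0,0,0.7],0,4],[[0,0,0.2],0,4]]'

```text
clock: 18.22
position: [0.4424, -0.0446, 0.0456]
ee_rot: [1.0, -0.007, 0.019, -0.004]
ft_force: [-0.7, 0.8, 0.6]
grip_width: 0.47
```

Emit:
servo_tool --deltas '[[[-0.2,-0.2,0.5],0,4],[[-0.1,-0.1,0.8],0,4],[[0,0,0.8],0,4],[[0,0,0.5],0,4],[[0,0,0.1],0,4]]'

```text
clock: 18.63
position: [0.4425, -0.0413, 0.0187]
ee_rot: [1.0, -0.008, 0.021, -0.004]
ft_force: [-0.4, 0.0, -0.2]
grip_width: 0.471
```

Emit:
servo_tool --deltas '[[[-0.2,0,0.3],0,4],[[0,0,0.1],0,0.5],[[0,0,0],0,0.5],[[0,0,0],0,0.5],[[0,0,0],0,0.5],[[0,0,0],0,0.5]]' --force 40

```text
clock: 19.13
position: [0.4407, -0.0413, 0.0149]
ee_rot: [1.0, -0.008, 0.021, -0.005]
ft_force: [0.3, -0.7, -0.8]
grip_width: 0.195
```

Emit:
servo_tool --deltas '[[[0,0,-2],0,0.5],[[0,0,-3.5],0,0.5],[[0,0,-4],0,0.5],[[0,0,-4],0,0.5],[[0,0,-4],0,0.5],[[0,0,-2],0,0.5],[[0.8,2.5,0],0,0.5],[[1.1,3.6,0],0,0.5],[[1.1,3.6,0],0,0.5],[[1.1,3.6,0],0,0.5],[[1.1,3.6,0],0,0.5],[[1.1,3.6,0],0,0.5]]'

```text
clock: 20.13
position: [0.4949, -0.2503, 0.2245]
ee_rot: [1.0, -0.0, 0.026, -0.006]
ft_force: [0.8, 0.4, 0.4]
grip_width: 0.192
```

Emit:
servo_tool --deltas '[[[0.9,2.2,0],0,0.5],[[0.9,2.0,0.3],0,0.5],[[0.5,0.9,1],0,0.5],[[0,0,1.3],0,0.5],[[0,0,1.3],0,0.5],[[0,0,0.7],0,0.5],[[0,0,0.1],0,0.5]]'

```text
clock: 20.72
position: [0.5204, -0.3115, 0.1743]
ee_rot: [1.0, -0.003, 0.026, -0.002]
ft_force: [-0.5, 0.6, -0.2]
grip_width: 0.192
```

Run:
```python
from h import *
st(); im,d,P=look('wrist','w6')
x,y,z=P[...,0],P[...,1],P[...,2]
m=(np.hypot(x-.5235,y+.3045)<.05)&(z>.15)&(z<.19)
q=P[m];print(len(q),np.round(q.min(0),3),np.round(q.max(0),3))
```

```text
t 20.72 p [ 0.5204 -0.3115  0.1743] q [ 1.    -0.003  0.026 -0.002] F [-0.5  0.6 -0.2] g 0.192
Rcols [[0.999, -0.007, 0.052], [-0.007, -1.0, 0.004], [0.052, -0.004, -0.999]]
10210 [ 0.488 -0.346  0.168] [ 0.555 -0.278  0.19 ]
```

View pics/w6.png

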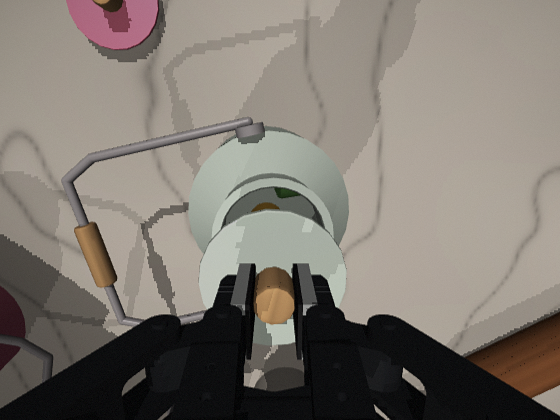

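Emit:
servo_tool --deltas '[[[0.1,-0.4,0],0,0.5],[[0,-0.35,0.5],0,0.5],[[0,0,0.8],0,0.5],[[0,0,0.3],0,0.5],[[0,0,0],0,0.5]]'

```text
clock: 21.18
position: [0.524, -0.2997, 0.1592]
ee_rot: [1.0, -0.001, 0.028, -0.003]
ft_force: [0.3, -0.4, -0.1]
grip_width: 0.191
```

Emit:
servo_tool --deltas '[[[-0.1,0.4,0],0,0.5],[[-0.1,0,0.4],0,0.5],[[0,0,0.3],0,0.5]]'

```text
clock: 21.43
position: [0.5226, -0.3042, 0.1523]
ee_rot: [1.0, -0.001, 0.028, -0.003]
ft_force: [0.3, 0.6, -1.1]
grip_width: 0.193
```

Emit:
servo_tool --deltas '[[[0,0,0.4],0,0.5],[[0,0,0.3],0,0.5],[[0,0,0.2],0,0.5]]'

```text
clock: 21.68
position: [0.5228, -0.3047, 0.1422]
ee_rot: [1.0, -0.001, 0.028, -0.003]
ft_force: [-0.6, -0.1, 5.5]
grip_width: 0.194
```

Contact at 5.5 N and z=0.142, which is the seated height. Release and look.

Emit:
servo_tool --deltas '[[[0,0,-0.05],0,0.5],[[0,0,0],0,4],[[0,0,0],0,4],[[0,0,0],0,4],[[0,0,-1.5],0,4],[[0,0,-3.5],0,4],[[0,0,-3],0,4],[[0,0,0],0,4]]'

```text
clock: 22.35
position: [0.5169, -0.3048, 0.2237]
ee_rot: [1.0, -0.002, 0.026, -0.003]
ft_force: [0.7, 0.1, 1.3]
grip_width: 0.471
```

Run:
```python
from h import *
st(); im,d,P=look('wrist','w7')
x,y,z=P[...,0],P[...,1],P[...,2]
m=(np.hypot(x-.5235,y+.3045)<.05)&(z>.13)&(z<.15)
q=P[m];print('flange',len(q),cv2.minEnclosingCircle(q[:,:2].astype(np.float32)))
A=np.c_[q[:,:2]-[.5235,-.3045],np.ones(len(q))];print('plane',np.linalg.lstsq(A,q[:,2],rcond=None)[0])
k=P[(np.hypot(x-.5235,y+.3045)<.03)&(z>.152)&(z<.18)];print('knob',len(k),cv2.minEnclosingCircle(k[:,:2].astype(np.float32)),k[:,2].max())
hs=cv2.cvtColor(im,cv2.COLOR_BGR2HSV)
q=P[(hs[...,1]>80)&(z>.085)&(z<.105)&(np.hypot(x-.408,y+.328)<.035)]; print('sleeve',q.mean(0),cv2.minAreaRect(q[:,:2].astype(np.float32)))
```

```text
t 22.35 p [ 0.5169 -0.3048  0.2237] q [ 1.    -0.002  0.026 -0.003] F [0.7 0.1 1.3] g 0.471
Rcols [[0.999, -0.003, 0.052], [-0.004, -1.0, 0.006], [0.052, -0.006, -0.999]]
flange 6816 ((0.5239094495773315, -0.305411696434021), 0.03443755581974983)
plane [ 0.00254488 -0.00579164  0.13975127]
knob 665 ((0.5241091251373291, -0.305399090051651), 0.008999031968414783) 0.16370463500729476
sleeve [ 0.40791307 -0.32818095  0.09583407] ((0.4067242443561554, -0.3299458920955658), (0.013704956509172916, 0.04523244872689247), 11.420940399169922)
```

Emit:
servo_tool --deltas '[[[0,0,0],-0.105,4],[[0,0,0],-0.105,4],[[-2.5,0,0],0,4],[[-3.5,0,0],0,4],[[-3.5,0,0],0,4],[[-2,0,0.5],0,4],[[-0.3,0,1.5],0,4],[[0,0,2],0,4],[[0,0,2],0,4],[[0,0,1.3],0,4],[[0,0,0.3],0,4]]'

```text
clock: 23.32
position: [0.3994, -0.326, 0.129]
ee_rot: [0.994, 0.111, 0.025, -0.003]
ft_force: [-0.1, 0.6, 0.4]
grip_width: 0.472
```

```bash
cat >> h.py <<'E'
def to(x,y,z):
    o=st(); M=R.from_quat(o['ee_rot']).as_matrix(); print('delta cm tool',np.round(100*M.T@(np.array([x,y,z])-o['position']),2),'yaw deg',np.degrees(np.arctan2(M[1,0],M[0,0])).round(1),'j',np.round(o['joint_pos'],2))
E
python3 - <<'E'
from h import *
to(.407,-.329,.0735)
im,d,P=look('wrist')
x,y,z=P[...,0],P[...,1],P[...,2]
hs=cv2.cvtColor(im,cv2.COLOR_BGR2HSV)
q=P[(hs[...,1]>80)&(z>.085)&(z<.105)&(np.hypot(x-.408,y+.328)<.035)]; print('sleeve',q.mean(0),q[:,2].max(),cv2.minAreaRect(q[:,:2].astype(np.float32)))
E
```

```text
t 23.32 p [ 0.3994 -0.326   0.129 ] q [ 0.994  0.111  0.025 -0.003] F [-0.1  0.6  0.4] g 0.472
Rcols [[0.974, 0.22, 0.049], [0.22, -0.976, 0.012], [0.051, -0.001, -0.999]]
delta cm tool [0.39 0.46 5.58] yaw deg 12.7 j [-0.23  0.21  0.95  1.94 -0.25  1.06  1.05]
sleeve [ 0.40543582 -0.32797994  0.09613445] 0.09949376806609543 ((0.40651971101760864, -0.330762654542923), (0.013517971150577068, 0.04701029136776924), 12.300468444824219)
```

Emit:
servo_tool --deltas '[[[0.2,0.2,1],0,3.8],[[0.2,0.2,1.3],0,3.8],[[0,0,1.3],0,3.8],[[0,0,1],0,3.8],[[0,0,0.4],0,3.8]]'

```text
clock: 23.78
position: [0.408, -0.3289, 0.0789]
ee_rot: [0.993, 0.111, 0.026, -0.002]
ft_force: [-0.7, -0.5, -0.2]
grip_width: 0.446
```

Run:
```python
from h import *
to(.4075,-.3295,.0735)
```

```text
t 23.78 p [ 0.408  -0.3289  0.0789] q [ 0.993  0.111  0.026 -0.002] F [-0.7 -0.5 -0.2] g 0.446
Rcols [[0.974, 0.221, 0.051], [0.22, -0.975, 0.011], [0.052, 0.001, -0.999]]
delta cm tool [-0.09  0.04  0.54] yaw deg 12.8 j [-0.16  0.32  0.9   1.96 -0.36  0.97  1.14]
```

Emit:
servo_tool --deltas '[[[-0.1,0,0.4],0,3.8],[[0,0,0.1],0,0.5],[[0,0,0],0,0.5],[[0,0,0],0,0.5],[[0,0,0],0,0.5],[[0,0,0],0,0.5]]' --force 40

```text
clock: 24.28
position: [0.4068, -0.3293, 0.0738]
ee_rot: [0.994, 0.111, 0.026, -0.003]
ft_force: [-1.0, 1.0, -0.1]
grip_width: 0.151
```

Emit:
servo_tool --deltas '[[[0.1,0,-1.05],0,0.5],[[0.2,0,-1.03],0,0.5],[[0.28,0,-1.0],0,0.5],[[0.36,0,-0.98],0,0.5],[[0.45,0,-0.95],0,0.5],[[0.5,0,-0.9],0,0.5]]'

```text
clock: 24.78
position: [0.424, -0.3253, 0.1404]
ee_rot: [0.994, 0.11, 0.027, -0.003]
ft_force: [1.6, 0.9, -1.8]
grip_width: 0.149
```

```bash
cat >> h.py <<'E'
C=np.array([.5237,-.3048]); yaw=np.radians(12.3)
def arc():
    o=st(); M=R.from_quat(o['ee_rot']).as_matrix(); g=o['position']-.019*M[:,2]
    v=g[:2]-C; ax=np.array([np.cos(yaw),np.sin(yaw)]); f=v@ax; s=v@[-ax[1],ax[0]]; up=g[2]-.09
    th=np.arctan2(up,-f); print('fwd',f.round(4),'side',s.round(4),'up',up.round(4),'r',np.hypot(f,up).round(4),'deg',np.degrees(th).round(1),'moment',np.round(o['torque'],2))
    for a in (15,30,45,60,75,90):
        t=np.radians(a)
        if t<=th: continue
        p=np.r_[C-.12*np.cos(t)*ax,.09+.12*np.sin(t)]; print(a,np.round(100*M.T@(p-g),2))
E
python3 -c "
from h import *
arc()"
```

```text
t 24.78 p [ 0.424  -0.3253  0.1404] q [ 0.994  0.11   0.027 -0.003] F [ 1.6  0.9 -1.8] g 0.149
Rcols [[0.974, 0.22, 0.053], [0.219, -0.976, 0.011], [0.054, 0.001, -0.999]]
fwd -0.1028 side 0.0012 up 0.0694 r 0.124 deg 34.0 moment [ 0.08 -0.26 -0.06]
45 [ 1.88  0.14 -1.45]
60 [ 4.46  0.16 -3.22]
75 [ 7.42  0.18 -4.26]
90 [10.54  0.2  -4.5 ]
```

Emit:
servo_tool --deltas '[[[0.65,0,-0.5],0,0.5],[[0.85,0.1,-0.65],0,0.5],[[0.85,0,-0.6],0,0.5],[[0.85,0,-0.6],0,0.5],[[0.9,0,-0.5],0,0.5],[[0.5,0,-0.2],0,0.5]]'

```text
clock: 25.28
position: [0.4709, -0.3174, 0.1799]
ee_rot: [0.994, 0.11, 0.027, -0.002]
ft_force: [-4.2, -2.1, 6.3]
grip_width: 0.149
```

```bash
python3 -c "
from h import *
arc()"
```

```text
t 25.28 p [ 0.4709 -0.3174  0.1799] q [ 0.994  0.11   0.027 -0.002] F [-4.2 -2.1  6.3] g 0.149
Rcols [[0.974, 0.218, 0.052], [0.218, -0.976, 0.009], [0.053, 0.002, -0.999]]
fwd -0.0553 side -0.001 up 0.1089 r 0.1222 deg 63.1 moment [-0.09  0.94  0.08]
75 [ 2.46 -0.08 -0.57]
90 [ 5.58 -0.07 -0.81]
```

Emit:
servo_tool --deltas '[[[0.7,0,-0.3],0,0.5],[[0.9,0,-0.25],0,0.5],[[0.9,0,-0.2],0,0.5],[[0.9,0,-0.15],0,0.5],[[0.9,0,-0.05],0,0.5],[[0.7,0,0],0,0.5],[[0.2,0,0],0,0.5]]'

```text
clock: 25.87
position: [0.5301, -0.3076, 0.2005]
ee_rot: [0.994, 0.11, 0.029, 0.001]
ft_force: [-1.6, 1.2, 3.5]
grip_width: 0.144
```

```bash
python3 -c "
from h import *
arc()"
```

```text
t 25.87 p [ 0.5301 -0.3076  0.2005] q [0.994 0.11  0.029 0.001] F [-1.6  1.2  3.5] g 0.144
Rcols [[0.974, 0.218, 0.058], [0.218, -0.976, 0.005], [0.058, 0.008, -0.998]]
fwd 0.0046 side -0.004 up 0.1295 r 0.1296 deg 92.0 moment [0.33 0.44 0.11]
```

Emit:
servo_tool --deltas '[[[-0.2,0,0.2],0,0.5],[[0,0,0],0,0.5],[[0,0,0],0,0.5],[[0,0,0],0,0.5]]'

```text
clock: 26.2
position: [0.5323, -0.306, 0.1991]
ee_rot: [0.993, 0.112, 0.03, 0.001]
ft_force: [-1.5, 0.4, 3.4]
grip_width: 0.149
```

```bash
python3 -c "
from h import *
arc(); a,_,P=look('scene'); b,_,_2=look('wrist')
x,y,z=P[...,0],P[...,1],P[...,2]
c=cv2.resize(a[180:350,150:310],None,fx=2.4,fy=2.4); b=cv2.resize(b,(400,300))
o=np.zeros((408,c.shape[1]+400,3),np.uint8);o[:c.shape[0],:c.shape[1]]=c;o[:300,c.shape[1]:]=b
cv2.imwrite('pics/c8.png',o)"
```

```text
t 26.2 p [ 0.5323 -0.306   0.1991] q [0.993 0.112 0.03  0.001] F [-1.5  0.4  3.4] g 0.149
Rcols [[0.973, 0.222, 0.059], [0.222, -0.975, 0.005], [0.059, 0.008, -0.998]]
fwd 0.007 side -0.0029 up 0.1281 r 0.1283 deg 93.1 moment [0.3  0.33 0.01]
```

View pics/c8.png

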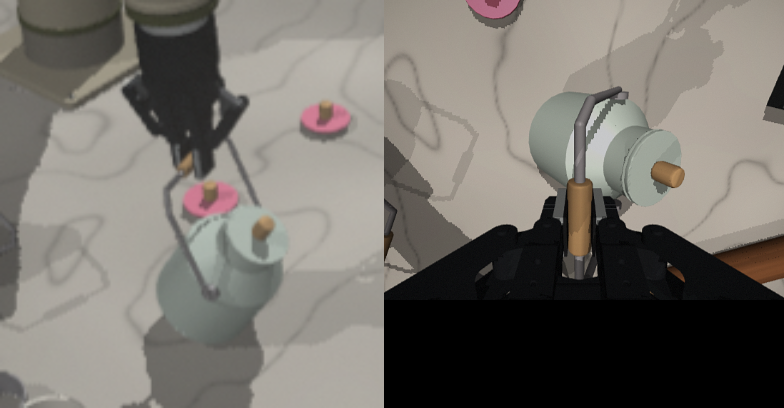

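The canister has tilted toward +x (lid at (655,170) in the crop). I'll measure the tilt before undoing it.

```bash
python3 -c "
from h import *
b,_,P=look('wrist')
np.savez('w9.npz',im=b,P=P)
hs=cv2.cvtColor(b,cv2.COLOR_BGR2HSV)
u0,v0=int((655-384)*1.4),int(170*1.4)
v,u=np.indices(b.shape[:2])
x,y,z=P[...,0],P[...,1],P[...,2]
kn=(hs[...,1]>80)&(abs(u-u0-15)<40)&(abs(v-v0)<30)&(z>.05)
k=P[kn];print('knob',len(k),k.min(0),k.max(0))
fl=(hs[...,1]<60)&(hs[...,2]>120)&(abs(u-u0)<38)&(abs(v-v0)<50)&(z>.08)
q=P[fl];c=np.median(q,0);best=None
rng=np.random.default_rng(0)
for i in range(500):
    a=q[rng.choice(len(q),3,False)];n=np.cross(a[1]-a[0],a[2]-a[0]);n/=np.linalg.norm(n)+1e-12
    m=abs((q-a[0])@n)<.0015
    if best is None or m.sum()>best[0]: best=(m.sum(),n*np.sign(n[2]),q[m].mean(0))
print(len(q),best, np.degrees(np.arccos(best[1][2])))
"
```

```text
knob 1269 [ 0.50900774 -0.29937713  0.14792005] [ 0.61840645 -0.23503446  0.34163581]
5064 (np.int64(4583), array([0.48819694, 0.1067244 , 0.86618337]), array([ 0.59382784, -0.28865808,  0.14892662])) 29.981893129951995
```

Emit:
servo_tool --deltas '[[[-0.3,0,-0.05],0,0.5],[[-0.4,0,-0.05],0,0.5],[[-0.4,0,-0.05],0,0.5],[[-0.4,0,-0.03],0,0.5],[[-0.4,0,-0.03],0,0.5],[[0,0,0],0,0.5]]'

```text
clock: 26.85
position: [0.5098, -0.3106, 0.1982]
ee_rot: [0.993, 0.111, 0.028, 0.0]
ft_force: [-0.1, 0.2, -6.4]
grip_width: 0.149
```

```bash
cat >> h.py <<'E'
def tilt():
    b,_,P=look('wrist')
    hs=cv2.cvtColor(b,cv2.COLOR_BGR2HSV); x,y,z=P[...,0],P[...,1],P[...,2]
    q=P[(hs[...,1]<60)&(hs[...,2]>100)&(z>.118)&(z<.5)&(np.hypot(x-.55,y+.3)<.11)]
    rng=np.random.default_rng(0);best=None
    for i in range(800):
        a=q[rng.choice(len(q),3,False)];n=np.cross(a[1]-a[0],a[2]-a[0]);n/=np.linalg.norm(n)+1e-12
        m=abs((q-a[0])@n)<.0015
        if best is None or m.sum()>best[0]: best=(m.sum(),n*np.sign(n[2]),m)
    n=best[1]; c=cv2.minEnclosingCircle(q[best[2]][:,:2].astype(np.float32)); f=q[best[2]].mean(0)
    print('flange n',n.round(3),'tilt',np.degrees(np.arccos(n[2])).round(1),'mean',f.round(4),'circ',np.round(c[0],4),round(c[1],4),best[0],len(q),'bottom',(f-.139*n).round(4))
    return b,P
E
python3 -c "
from h import *
arc();tilt()"
```

```text
t 26.85 p [ 0.5098 -0.3106  0.1982] q [0.993 0.111 0.028 0.   ] F [-0.1  0.2 -6.4] g 0.149
Rcols [[0.974, 0.22, 0.056], [0.22, -0.975, 0.006], [0.056, 0.007, -0.998]]
fwd -0.0159 side -0.0026 up 0.1272 r 0.1282 deg 82.9 moment [-0.28  0.13  0.03]
90 [ 1.55 -0.25  0.81]
flange n [ 0. -0.  0.] tilt 90.0 mean [ 0.515  -0.2921  0.1722] circ [ 0.5043 -0.2957] 0.0588 7833 7833 bottom [ 0.515  -0.2921  0.1722]
```

It now hangs at about 6.4 N. I'll lower it gently.

Emit:
servo_tool --deltas '[[[0,0,0.2],0,0.5],[[0,0,0.25],0,0.5],[[0,0,0.25],0,0.5],[[0,0,0.2],0,0.5],[[0,0,0],0,0.5]]'

```text
clock: 27.32
position: [0.5149, -0.3111, 0.1924]
ee_rot: [0.993, 0.112, 0.033, 0.002]
ft_force: [-0.4, 0.0, -5.1]
grip_width: 0.143
```

```bash
sed -i 's/n=np.cross(a\[1\]-a\[0\],a\[2\]-a\[0\]);n\/=np.linalg.norm(n)+1e-12\n        m/&/; s/if best is None or/if n@n>.9 and (best is None or/; s/m.sum()>best\[0\]: best=(m.sum(),n\*np.sign(n\[2\]),m)/m.sum()>best[0]): best=(m.sum(),n*np.sign(n[2]),m)/' h.py
python3 -c "
from h import *
arc();b,P=tilt()
a,_,_=look('scene')
c=cv2.resize(a[180:350,150:310],None,fx=2.4,fy=2.4); b=cv2.resize(b,(400,300))
o=np.zeros((408,c.shape[1]+400,3),np.uint8);o[:c.shape[0],:c.shape[1]]=c;o[:300,c.shape[1]:]=b
cv2.imwrite('pics/c10.png',o)"
```

```text
t 27.32 p [ 0.5149 -0.3111  0.1924] q [0.993 0.112 0.033 0.002] F [-0.4  0.  -5.1] g 0.143
Rcols [[0.973, 0.222, 0.066], [0.222, -0.975, 0.003], [0.065, 0.011, -0.998]]
fwd -0.0112 side -0.0041 up 0.1214 r 0.1219 deg 84.7 moment [ 0.1   0.28 -0.01]
90 [ 1.11 -0.4   0.2 ]
flange n [ 0.005 -0.005  1.   ] tilt 0.4 mean [ 0.4939 -0.3101  0.14  ] circ [ 0.5022 -0.3156] 0.034 5532 8138 bottom [ 0.4933 -0.3094  0.001 ]
```

View pics/c10.png

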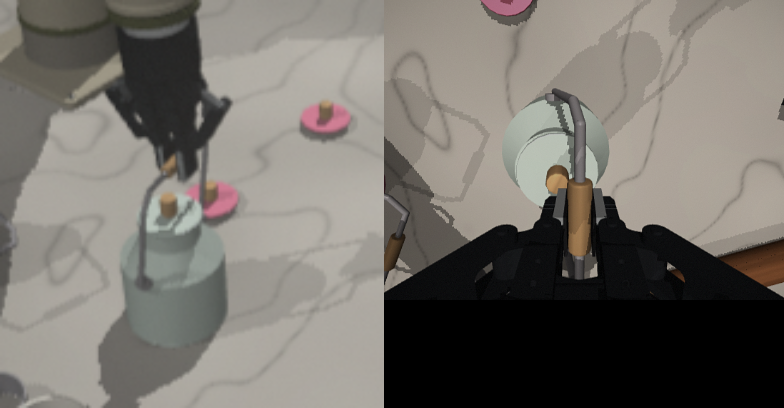

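The canister stands upright again (tilt 0.4°, lid flat, bail about 95°). I'll let it rest on the worktop briefly.

Emit:
servo_tool --deltas '[[[0,0,0.2],0,0.5],[[0,0,0.1],0,0.5],[[0,0,0],0,0.5],[[0,0,0],0,0.5],[[0,0,0],0,0.5]]'

```text
clock: 27.83
position: [0.5175, -0.3119, 0.1917]
ee_rot: [0.993, 0.112, 0.035, 0.003]
ft_force: [-0.3, 0.3, 3.7]
grip_width: 0.15
```

```bash
python3 -c "
from h import *
to(.51,-.31,.2);b,P=tilt()
x,y,z=P[...,0],P[...,1],P[...,2]
q=P[(z>.03)&(z<.08)&(np.hypot(x-.502,y+.3156)<.075)];r=np.hypot(q[:,0]-.502,q[:,1]+.3156);print(len(q),r.min(),r.max())
from scipy.optimize import least_squares
q=q[(r>.045)]
print('belly',least_squares(lambda p:np.hypot(q[:,0]-p[0],q[:,1]-p[1])-.055,[.502,-.3156],loss='soft_l1',f_scale=.002).x)
T=np.load('t0.npz')['P'];x,y,z=T[...,0],T[...,1],T[...,2]
for lo,hi in((.272,.32),(.19,.25)):
    m=(z>.248)&(z<.275)&(x>.545)&(x<.615)&(y>lo)&(y<hi)
    print('prong',m.sum(),cv2.fitLine(T[m][:,:2].astype(np.float32),cv2.DIST_HUBER,0,.01,.01).ravel())
im=np.load('t0.npz')['im'];h=cv2.cvtColor(im,cv2.COLOR_BGR2HSV)
m=((h[...,0]<10)|(h[...,0]>170))&(h[...,1]>130)&(z>.255)&(z<.3)&(x>.45)
n,l,s,c=cv2.connectedComponentsWithStats(m.astype(np.uint8))
for i in range(1,n): print('tip',s[i,4],T[l==i].mean(0),T[l==i].max(0))
"
```

```text
t 27.83 p [ 0.5175 -0.3119  0.1917] q [0.993 0.112 0.035 0.003] F [-0.3  0.3  3.7] g 0.15
Rcols [[0.972, 0.223, 0.071], [0.223, -0.975, 0.001], [0.07, 0.014, -0.997]]
delta cm tool [-0.63 -0.34 -0.88] yaw deg 12.9 j [-0.24  0.36  0.9   1.67 -0.34  1.21  0.97]
flange n [-0.005  0.     1.   ] tilt 0.3 mean [ 0.494  -0.3114  0.1398] circ [ 0.5024 -0.3167] 0.034 5703 8223 bottom [ 0.4947 -0.3114  0.0008]
134 0.05344852014009354 0.05575801338140109
belly [ 0.50051109 -0.31633566]
prong 74 [ 0.95230573 -0.30514553  0.5834892   0.29496053]
prong 83 [ 0.9504912  -0.31075153  0.5784255   0.22581697]
tip 11 [0.53374369 0.3100318  0.26606487] [0.53711846 0.31453364 0.26911188]
tip 16 [0.51252309 0.24657679 0.26541256] [0.51647212 0.2519967  0.26872144]
```

Emit:
servo_tool --deltas '[[[0,0,-0.3],0,0.5],[[0,0,-0.5],0,0.5],[[0,0,-0.7],0,0.5],[[0,0,-0.8],0,0.5],[[0,0,-0.8],0,0.5],[[0,0,-0.8],0,0.5],[[0,0,-0.8],0,0.5],[[0,0,-0.8],0,0.5],[[0,0,-0.8],0,0.5],[[0,0,-0.7],0,0.5],[[0,0,-0.5],0,0.5],[[0,0,-0.2],0,0.5]]' --force 60

```text
clock: 28.88
position: [0.5092, -0.312, 0.2746]
ee_rot: [0.993, 0.111, 0.033, 0.003]
ft_force: [0.1, -0.3, -5.3]
grip_width: 0.139
```

```bash
python3 -c "
from h import *
to(.433,.309,.275)"
```

```text
t 28.88 p [ 0.5092 -0.312   0.2746] q [0.993 0.111 0.033 0.003] F [ 0.1 -0.3 -5.3] g 0.139
Rcols [[0.973, 0.221, 0.066], [0.221, -0.975, 0.002], [0.065, 0.012, -0.998]]
delta cm tool [  6.34 -62.25  -0.41] yaw deg 12.8 j [-0.27  0.28  0.94  1.56 -0.27  1.36  0.92]
```

Emit:
servo_tool --deltas '[[[0.1,-0.6,0],0.06,0.5],[[0,-1.0,0],0.08,0.5],[[0,-1.4,0],0.08,0.5],[[0,-1.8,0],0.08,0.5],[[-0.2,-2,0],0.08,0.5],[[-0.4,-2,0],0.08,0.5],[[-0.6,-2,0],0.07,0.5],[[-0.8,-1.9,0],0,0.5],[[-0.8,-1.9,0],0,0.5],[[-0.8,-1.9,0],0,0.5],[[-0.8,-1.9,0],0,0.5],[[-0.8,-1.9,0],0,0.5]]'

```text
clock: 29.88
position: [0.4952, -0.098, 0.2739]
ee_rot: [0.985, -0.172, 0.032, -0.005]
ft_force: [0.5, -0.7, -5.1]
grip_width: 0.143
```

```bash
python3 -c "
from h import *
to(.433,.309,.275)"
```

```text
t 29.88 p [ 0.4952 -0.098   0.2739] q [ 0.985 -0.172  0.032 -0.005] F [ 0.5 -0.7 -5.1] g 0.143
Rcols [[0.939, -0.339, 0.065], [-0.339, -0.941, -0.001], [0.062, -0.021, -0.998]]
delta cm tool [-19.64 -36.18  -0.57] yaw deg -19.9 j [-0.78 -0.07  0.87  1.79  0.05  1.32 -0.27]
```

Emit:
servo_tool --deltas '[[[-1.1,-2,0],-0.01,0.5],[[-1.1,-2,0],-0.01,0.5],[[-1.1,-2,0],-0.01,0.5],[[-1.1,-2,0],0,0.5],[[-1.1,-2,0],0,0.5],[[-1.1,-2,0],0,0.5],[[-1.1,-2,0],0,0.5],[[-1.1,-2,0],0,0.5],[[-1.1,-2,0],0,0.5],[[-1.0,-1.8,0],0,0.5],[[-0.8,-1.5,0],0,0.5],[[-0.5,-1,0],0,0.5]]'

```text
clock: 30.88
position: [0.445, 0.1636, 0.271]
ee_rot: [0.987, -0.159, 0.031, -0.007]
ft_force: [0.1, 0.3, -4.4]
grip_width: 0.139
```

```bash
python3 -c "
from h import *
to(.433,.309,.275)"
```

```text
t 30.88 p [0.445  0.1636 0.271 ] q [ 0.987 -0.159  0.031 -0.007] F [ 0.1  0.3 -4.4] g 0.139
Rcols [[0.948, -0.313, 0.064], [-0.314, -0.949, 0.003], [0.06, -0.023, -0.998]]
delta cm tool [ -5.68 -13.44  -0.44] yaw deg -18.3 j [-1.   -0.11  0.5   1.85  0.08  1.33 -0.84]
```

Emit:
servo_tool --deltas '[[[-0.4,-1,-0.1],0,0.5],[[-0.6,-1.5,-0.1],0,0.5],[[-0.7,-1.8,-0.1],0,0.5],[[-0.8,-1.8,-0.1],0,0.5],[[-0.8,-1.8,0],0,0.5],[[-0.8,-1.8,0],0,0.5],[[-0.7,-1.6,0],0,0.5],[[-0.5,-1,0],0,0.5],[[-0.2,-0.5,0],0,0.5],[[0,0,0],0,0.5]]'

```text
clock: 31.72
position: [0.4338, 0.3087, 0.2742]
ee_rot: [0.986, -0.161, 0.031, -0.005]
ft_force: [-0.6, -0.1, -5.6]
grip_width: 0.139
```

```bash
python3 -c "
from h import *
to(.433,.309,.275)
b,_,P=look('wrist','w11');np.savez('w11.npz',im=b,P=P)
x,y,z=P[...,0],P[...,1],P[...,2]
h=cv2.cvtColor(b,cv2.COLOR_BGR2HSV)
m=((h[...,0]<8)|(h[...,0]>170))&(h[...,1]>130)&(z>.24)&(z<.3)
n,l,s,c=cv2.connectedComponentsWithStats(m.astype(np.uint8))
for i in range(1,n):
    if s[i,4]>20: print('tip',c[i].round(),s[i,4],P[l==i].mean(0).round(4),P[l==i].max(0).round(4))
hs=h;q=P[(h[...,1]>80)&(h[...,0]>8)&(h[...,0]<25)&(z>.27)&(z<.32)];print('sleeve',len(q),q.mean(0) if len(q) else '',cv2.minAreaRect(q[:,:2].astype(np.float32)) if len(q) else '')
"
```

```text
t 31.72 p [0.4338 0.3087 0.2742] q [ 0.986 -0.161  0.031 -0.005] F [-0.6 -0.1 -5.6] g 0.139
Rcols [[0.946, -0.318, 0.063], [-0.319, -0.948, 0.001], [0.059, -0.021, -0.998]]
delta cm tool [-0.08 -0.01 -0.08] yaw deg -18.6 j [-1.11  0.06  0.4   1.7   0.02  1.34 -1.04]
tip [472. 197.] 575 [0.5336 0.3132 0.2662] [0.5429 0.3179 0.2699]
tip [455. 325.] 453 [0.5134 0.2495 0.266 ] [0.5209 0.2536 0.2697]
sleeve 3372 [0.43461127 0.31113629 0.29737257] ((0.43144023418426514, 0.31089621782302856), (0.05357545614242554, 0.019974898546934128), 70.51904296875)
```

View pics/w11.png

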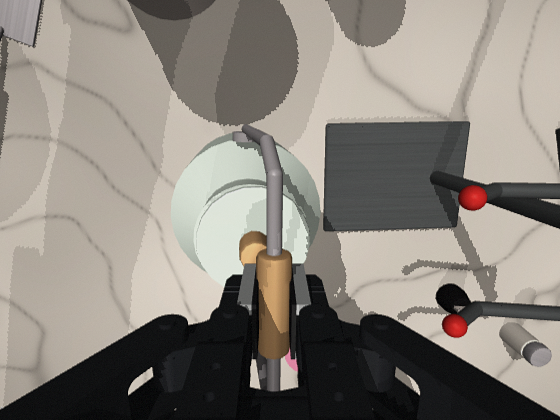

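The wrist view shows the red tips at (472,197) and (455,325). The crossbar is held at (275,300) with the canister hanging below it.

```bash
python3 -c "
from h import *
w=np.load('w11.npz');P=w['P'];b=w['im'];h=cv2.cvtColor(b,cv2.COLOR_BGR2HSV);z=P[...,2]
v,u=np.indices(z.shape)
q=P[(h[...,1]<60)&(h[...,2]>120)&(z>.15)&(z<.26)&(u>185)&(u<262)&(v>185)&(v<275)]
rng=np.random.default_rng(0);B=(0,)
for i in range(800):
    a=q[rng.choice(len(q),3,False)];n=np.cross(a[1]-a[0],a[2]-a[0]);l=np.linalg.norm(n)
    if l<1e-6: continue
    n/=l;m=abs((q-a[0])@n)<.0012
    if m.sum()>B[0]:B=(m.sum(),n*np.sign(n[2]),q[m])
print(len(q),B[0],B[1],B[2].mean(0),B[2].min(0),B[2].max(0),np.degrees(np.arccos(B[1][2])))
k=P[(h[...,1]>80)&(h[...,0]>8)&(h[...,0]<25)&(abs(u-252)<14)&(abs(v-245)<18)&(z<.27)];print('knob',k.mean(0),k.max(0))
"
```

```text
5618 3798 [ 0.04031177 -0.02310598  0.99891995] [0.41548882 0.32389447 0.22217943] [0.39312334 0.2953207  0.22023238] [0.44205379 0.34517811 0.22404062] 2.6631637213510473
knob [0.42717678 0.31599436 0.23938065] [0.43514451 0.32018983 0.24550798]
```

Emit:
servo_tool --deltas '[[[0.5,0,0.03],-0.012,0.5],[[0.9,-0.1,0.05],0,0.5],[[1.2,-0.1,0.07],0,0.5],[[1.2,0,0.07],0,0.5],[[1.2,0,0.07],0,0.5],[[0.8,0,0.05],0,0.5],[[0.4,0,0],0,0.5]]'

```text
clock: 32.35
position: [0.501, 0.282, 0.2757]
ee_rot: [0.987, -0.158, 0.032, -0.005]
ft_force: [1.2, -0.5, -4.8]
grip_width: 0.14
```

```bash
python3 -c "
from h import *
to(.5505,.270,.273)"
```

```text
t 32.35 p [0.501  0.282  0.2757] q [ 0.987 -0.158  0.032 -0.005] F [ 1.2 -0.5 -4.8] g 0.14
Rcols [[0.948, -0.312, 0.064], [-0.313, -0.95, -0.0], [0.061, -0.02, -0.998]]
delta cm tool [ 5.05 -0.4   0.59] yaw deg -18.3 j [-1.02  0.16  0.46  1.6  -0.04  1.34 -0.88]
```

Emit:
servo_tool --deltas '[[[0.6,-0.1,0.05],0,0.5],[[1.0,-0.1,0.06],0,0.5],[[1.2,-0.1,0.07],0,0.5],[[1.0,-0.1,0.06],0,0.5],[[0.7,0,0.05],0,0.5],[[0.4,0,0],0,0.5]]'

```text
clock: 32.85
position: [0.5535, 0.2682, 0.2759]
ee_rot: [0.987, -0.159, 0.032, -0.005]
ft_force: [-0.4, 0.5, -5.4]
grip_width: 0.144
```

```bash
python3 -c "
from h import *
to(.5505,.270,.273)
b,_,P=look('wrist','w12')
x,y,z=P[...,0],P[...,1],P[...,2]
h=cv2.cvtColor(b,cv2.COLOR_BGR2HSV)
m=((h[...,0]<8)|(h[...,0]>170))&(h[...,1]>130)&(z>.24)&(z<.3)
n,l,s,c=cv2.connectedComponentsWithStats(m.astype(np.uint8))
for i in range(1,n):
    if s[i,4]>20: print('tip',c[i].round(),s[i,4],P[l==i].mean(0).round(4),P[l==i].max(0).round(4))
"
```

```text
t 32.85 p [0.5535 0.2682 0.2759] q [ 0.987 -0.159  0.032 -0.005] F [-0.4  0.5 -5.4] g 0.144
Rcols [[0.948, -0.313, 0.064], [-0.313, -0.95, -0.0], [0.061, -0.02, -0.998]]
delta cm tool [-0.36 -0.07  0.27] yaw deg -18.3 j [-0.95  0.26  0.49  1.5  -0.09  1.36 -0.77]
tip [200. 200.] 529 [0.5362 0.3124 0.267 ] [0.5413 0.3175 0.2709]
```

View pics/w12.png

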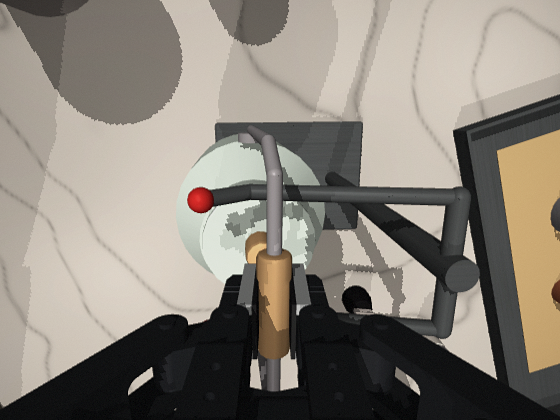

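The crossbar is over the prong, between tip (200,200) and post (462,272). Lowering now.

Emit:
servo_tool --deltas '[[[-0.2,0,0.4],0,0.5],[[-0.2,0,0.6],0,0.5],[[-0.1,0,0.7],0,0.5],[[-0.1,0,0.6],0,0.5],[[0,0,0.4],0,0.5],[[0,0,0.1],0,0.5]]'

```text
clock: 33.4
position: [0.5481, 0.2708, 0.2441]
ee_rot: [0.987, -0.158, 0.031, -0.005]
ft_force: [-0.7, -0.4, -5.3]
grip_width: 0.14
```

Emit:
servo_tool --deltas '[[[0,0,0.25],0,0.5],[[0,0,0.25],0,0.5],[[0,0,0.15],0,0.5]]'

```text
clock: 33.65
position: [0.5478, 0.2714, 0.2369]
ee_rot: [0.987, -0.157, 0.031, -0.005]
ft_force: [-0.5, -0.2, -1.1]
grip_width: 0.139
```

Emit:
servo_tool --deltas '[[[0,0,0.1],0,0.5],[[0,0,0],0,1.6],[[0,0,0],0,2],[[0,0,0],0,2.6],[[0,0,0],0,3.2],[[0,0,0],0,3.6]]'

```text
clock: 34.15
position: [0.5502, 0.2722, 0.2396]
ee_rot: [0.987, -0.158, 0.034, -0.007]
ft_force: [-0.1, -0.0, -0.4]
grip_width: 0.417
```

Emit:
servo_tool --deltas '[[[0,0,-0.4],0,3.6],[[0.05,0,-0.8],0,3.6],[[0.05,0,-1],0,3.6],[[0.05,0,-1.2],0,3.6],[[0.05,0,-1.5],0,3.6],[[0,0,-2],0,3.6],[[0,0,-2.5],0,3.6],[[0,0,-2],0,3.6]]'

```text
clock: 34.82
position: [0.543, 0.2699, 0.3601]
ee_rot: [0.987, -0.158, 0.032, -0.006]
ft_force: [1.4, 0.6, 0.1]
grip_width: 0.423
```

```bash
python3 -c "
from h import *
st()
b,_,P=look('wrist');a,_,_=look('scene')
x,y,z=P[...,0],P[...,1],P[...,2];h=cv2.cvtColor(b,cv2.COLOR_BGR2HSV)
q=P[(h[...,1]>80)&(h[...,0]>8)&(h[...,0]<25)&(z>.24)&(z<.29)&(np.hypot(x-.547,y-.273)<.05)]
print('sleeve',len(q),q.mean(0),cv2.minAreaRect(q[:,:2].astype(np.float32)))
S=np.array([.953,-.303]);d=q[:,:2].mean(0)-[.547,.2735];print('in stand x,y',d@S,d@[.303,.953])
c=cv2.resize(a[100:300,290:450],None,fx=2,fy=2); b=cv2.resize(b,(460,345))
o=np.zeros((400,780,3),np.uint8);o[:,:320]=c;o[:345,320:]=b
cv2.imwrite('pics/c13.png',o)"
```

```text
t 34.82 p [0.543  0.2699 0.3601] q [ 0.987 -0.158  0.032 -0.006] F [1.4 0.6 0.1] g 0.423
Rcols [[0.948, -0.312, 0.066], [-0.312, -0.95, 0.002], [0.062, -0.022, -0.998]]
sleeve 1065 [0.54812033 0.27232673 0.25957722] ((0.5481943488121033, 0.2712365686893463), (0.04418599605560303, 0.013203428126871586), 71.14512634277344)
in stand x,y 0.0014231704080314876 -0.0007786654410563835
```

View pics/c13.png

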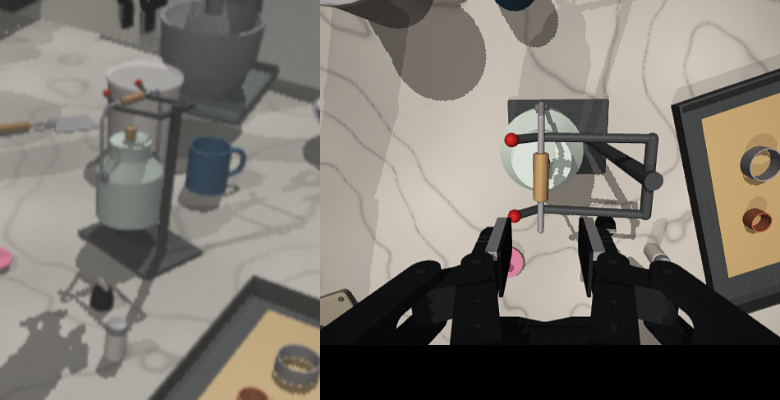

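It hangs across both prongs with the lid on. I'll back off, wait, and check it is still.

Emit:
servo_tool --deltas '[[[0,0,-2],0,3.6],[[0,0,-3],0,3.6],[[0,0,-2],0,3.6],[[0,0,0],0,3.6],[[0,0,0],0,3.6],[[0,0,0],0,3.6],[[0,0,0],0,3.6],[[0,0,0],0,3.6],[[0,0,0],0,3.6],[[0,0,0],0,3.6],[[0,0,0],0,3.6],[[0,0,0],0,3.6]]'

```text
clock: 35.92
position: [0.5375, 0.269, 0.4325]
ee_rot: [0.987, -0.158, 0.032, -0.006]
ft_force: [-0.1, -0.3, -0.8]
grip_width: 0.42
```

Emit:
servo_tool --deltas '[[[0,0,0],0,3.6],[[0,0,0],0,3.6],[[0,0,0],0,3.6],[[0,0,0],0,3.6],[[0,0,0],0,3.6],[[0,0,0],0,3.6],[[0,0,0],0,3.6],[[0,0,0],0,3.6],[[0,0,0],0,3.6],[[0,0,0],0,3.6],[[0,0,0],0,3.6],[[0,0,0],0,3.6]]'

```text
clock: 36.92
position: [0.5375, 0.269, 0.4323]
ee_rot: [0.987, -0.158, 0.032, -0.006]
ft_force: [0.1, 0.7, 0.1]
grip_width: 0.423
```

```bash
python3 -c "
from h import *
st()
for i in range(5):
    b,_,P=look('scene');x,y,z=P[...,0],P[...,1],P[...,2];h=cv2.cvtColor(b,cv2.COLOR_BGR2HSV)
    q=P[(np.hypot(x-.55,y-.27)<.075)&(z>.06)&(z<.12)&(h[...,2]>60)]
    f=P[(np.hypot(x-.55,y-.27)<.06)&(z>.16)&(z<.24)]
    print(len(q),q.mean(0).round(4),len(f),f.mean(0).round(4))
b,_,P=look('wrist');x,y,z=P[...,0],P[...,1],P[...,2]
q=P[(np.hypot(x-.547,y-.272)<.036)&(z>.172)&(z<.192)]
A=np.c_[q[:,:2]-[.547,.272],np.ones(len(q))];print('flange plane',len(q),np.linalg.lstsq(A,q[:,2],rcond=None)[0],cv2.minEnclosingCircle(q[:,:2].astype(np.float32)))
"
```

```text
t 36.92 p [0.5375 0.269  0.4323] q [ 0.987 -0.158  0.032 -0.006] F [0.1 0.7 0.1] g 0.423
Rcols [[0.948, -0.312, 0.066], [-0.313, -0.95, 0.002], [0.062, -0.022, -0.998]]
504 [0.5595 0.2344 0.0904] 291 [0.55   0.2633 0.1803]
510 [0.5601 0.2342 0.0908] 283 [0.5505 0.2635 0.181 ]
506 [0.5613 0.2337 0.0903] 288 [0.5507 0.2623 0.1808]
513 [0.5634 0.2335 0.0901] 290 [0.5515 0.2614 0.1804]
519 [0.5658 0.2327 0.0905] 293 [0.5526 0.2614 0.1804]
flange plane 1871 [ 0.02250747 -0.00518399  0.18297705] ((0.5478020906448364, 0.27100133895874023), 0.03479553386569023)
```

It is still swinging slightly (about 40 mm/s), so I'll wait longer.

Emit:
servo_tool --deltas '[[[0,0,0],0,3.6],[[0,0,0],0,3.6],[[0,0,0],0,3.6],[[0,0,0],0,3.6],[[0,0,0],0,3.6],[[0,0,0],0,3.6],[[0,0,0],0,3.6],[[0,0,0],0,3.6],[[0,0,0],0,3.6],[[0,0,0],0,3.6],[[0,0,0],0,3.6],[[0,0,0],0,3.6]]'

```text
clock: 38.22
position: [0.5375, 0.269, 0.4323]
ee_rot: [0.987, -0.158, 0.032, -0.006]
ft_force: [0.5, -1.1, -0.8]
grip_width: 0.42
```

Emit:
servo_tool --deltas '[[[0,0,0],0,3.6],[[0,0,0],0,3.6],[[0,0,0],0,3.6],[[0,0,0],0,3.6],[[0,0,0],0,3.6],[[0,0,0],0,3.6],[[0,0,0],0,3.6],[[0,0,0],0,3.6],[[0,0,0],0,3.6],[[0,0,0],0,3.6],[[0,0,0],0,3.6],[[0,0,0],0,3.6]]'

```text
clock: 39.22
position: [0.5375, 0.269, 0.4323]
ee_rot: [0.987, -0.158, 0.032, -0.006]
ft_force: [0.1, 0.3, -0.3]
grip_width: 0.421
```

Emit:
servo_tool --deltas '[[[0,0,0],0,3.6],[[0,0,0],0,3.6],[[0,0,0],0,3.6],[[0,0,0],0,3.6],[[0,0,0],0,3.6],[[0,0,0],0,3.6],[[0,0,0],0,3.6],[[0,0,0],0,3.6],[[0,0,0],0,3.6],[[0,0,0],0,3.6],[[0,0,0],0,3.6],[[0,0,0],0,3.6]]'

```text
clock: 40.22
position: [0.5375, 0.269, 0.4323]
ee_rot: [0.987, -0.158, 0.032, -0.006]
ft_force: [0.3, 0.1, -0.3]
grip_width: 0.421
```

Emit:
servo_tool --deltas '[[[0,0,0],0,3.6],[[0,0,0],0,3.6],[[0,0,0],0,3.6],[[0,0,0],0,3.6],[[0,0,0],0,3.6],[[0,0,0],0,3.6],[[0,0,0],0,3.6],[[0,0,0],0,3.6],[[0,0,0],0,3.6],[[0,0,0],0,3.6],[[0,0,0],0,3.6],[[0,0,0],0,3.6]]'

```text
clock: 41.22
position: [0.5375, 0.269, 0.4322]
ee_rot: [0.987, -0.158, 0.032, -0.006]
ft_force: [-1.0, -0.2, 0.4]
grip_width: 0.423
```

Emit:
servo_tool --deltas '[[[0,0,0],0,3.6],[[0,0,0],0,3.6],[[0,0,0],0,3.6],[[0,0,0],0,3.6],[[0,0,0],0,3.6],[[0,0,0],0,3.6],[[0,0,0],0,3.6],[[0,0,0],0,3.6],[[0,0,0],0,3.6],[[0,0,0],0,3.6],[[0,0,0],0,3.6],[[0,0,0],0,3.6]]'

```text
clock: 42.22
position: [0.5375, 0.269, 0.4323]
ee_rot: [0.987, -0.158, 0.032, -0.006]
ft_force: [-0.5, -0.7, 0.4]
grip_width: 0.421
```

Emit:
servo_tool --deltas '[[[0,0,0],0,3.6],[[0,0,0],0,3.6],[[0,0,0],0,3.6],[[0,0,0],0,3.6],[[0,0,0],0,3.6],[[0,0,0],0,3.6],[[0,0,0],0,3.6],[[0,0,0],0,3.6],[[0,0,0],0,3.6],[[0,0,0],0,3.6],[[0,0,0],0,3.6],[[0,0,0],0,3.6]]'

```text
clock: 43.22
position: [0.5374, 0.269, 0.4323]
ee_rot: [0.987, -0.158, 0.032, -0.006]
ft_force: [0.0, -0.4, 0.5]
grip_width: 0.422
```

```bash
cat > sw.py <<'E'
from h import *
st()
for i in range(20):
    b,_,P=look('scene');x,y,z=P[...,0],P[...,1],P[...,2];h=cv2.cvtColor(b,cv2.COLOR_BGR2HSV)
    q=P[(np.hypot(x-.55,y-.27)<.075)&(z>.06)&(z<.12)&(h[...,2]>60)]
    print(len(q),(q.mean(0)[:2]*1000).round(1),end=' ')
E
python3 sw.py
```

```text
t 43.22 p [0.5374 0.269  0.4323] q [ 0.987 -0.158  0.032 -0.006] F [ 0.  -0.4  0.5] g 0.422
Rcols [[0.948, -0.312, 0.066], [-0.313, -0.95, 0.001], [0.062, -0.022, -0.998]]
510 [566.7 232.6] 521 [566.5 232.1] 519 [566.7 232.5] 524 [566.7 232.4] 524 [566.9 232.4] 517 [566.5 232.6] 526 [566.6 232.3] 527 [566.5 232.3] 523 [567.  232.5] 527 [566.4 232.4] 528 [567.  232.3] 522 [566.6 232.6] 517 [566.1 232.3] 529 [567.1 232.5] 528 [566.8 232.1] 521 [566.7 232.5] 518 [566.6 232.1] 514 [566.2 232.2] 518 [567.2 232.4] 524 [566.8 232.4]
```

It is still now (within ±0.5 mm). One last check of the hanging pose, then hand in.

```bash
python3 -c "
from h import *
b,_,P=look('wrist','w14');x,y,z=P[...,0],P[...,1],P[...,2];h=cv2.cvtColor(b,cv2.COLOR_BGR2HSV)
q=P[(np.hypot(x-.547,y-.272)<.05)&(z>.174)&(z<.192)]
A=np.c_[q[:,:2]-[.547,.272],np.ones(len(q))];print('flange plane',len(q),np.linalg.lstsq(A,q[:,2],rcond=None)[0])
q=P[(h[...,1]>80)&(h[...,0]>8)&(h[...,0]<25)&(z>.24)&(z<.29)&(np.hypot(x-.547,y-.273)<.05)];print('sleeve',q.mean(0))
order.hand_in()"
```

```text
flange plane 1871 [ 0.01490271 -0.00380458  0.18297715]
sleeve [0.54794787 0.27181704 0.25954381]
the job is handed in; nothing more can be done
```

The job is handed in. The canister hangs on the hook with its lid on, and the three jars that were present (yellow, blue, green) went into it. I saw no red or purple jar; the reddish thing on the tray is a copper ring.

**Last checks**
- **Lid:** seated, lying within about 1° of level.
- **Hook:** the crossbar lies across both prongs, about 2 mm from the hook's middle by my measurement.
- **Stillness:** the canister moved less than about 0.5 mm over the last second measured. The gripper is open and about 17 cm above the crossbar.

**What went wrong or stayed unsure**
- **Tipping:** on the first swing of the handle the gripper drifted too high and tipped the canister, about 30° when measured. That is under the 45° limit, but the peak was not measured. I eased it back upright on the worktop with the handle at about 95° and the lid still seated, then lifted it.
- **Blue jar:** once the green jar was in, blue was hidden under the shoulder in the picture. I judged it inside from a few blue pixels seen within the neck after its drop, and from it no longer being on the worktop.
- **Other kitchen things:** I did not measure them at the end; nothing appeared moved in the last pictures.

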